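Regrip finished sample bottles in the cradle and stand them in the carrier

TASK

Slide the loose orange carrier up against the grey one so that the two sit flush, lined up with no gap. Then clear the analyser's discharge tray: take the bottles one by one, red cap first, then yellow, then blue (one of them may be missing), lay each in the sloping blue cradle with its base on the stop and cap end up and let go, take a new grip on it there and stand it upright, cap up, in an empty well of the orange carrier. Last, press the green button fully down; the two carriers must still be flush at the end, and nothing else on the bench may be disturbed.

Things in the scene. Friction and masses are not known exactly. Their poses are not given: they have to be found in the camera images.
- red_center (a point): centre of the sealed sample bottle with the red cap (may be absent), half-way along its axis. 115 mm long: white square body 28 x 28 x 85 (from -57.5 to +27.5 mm along x), then a neck and round cap 24 mm across, out to +57.5. x points from base to cap. About 90 g. Starts lying in the tray, this point 18 mm above the table, cap end away from the robot
- yellow_center (a point): centre of the sealed sample bottle with the yellow cap (may be absent), half-way along its axis. 115 mm long: white square body 28 x 28 x 85 (from -57.5 to +27.5 mm along x), then a neck and round cap 24 mm across, out to +57.5. x points from base to cap. About 90 g. Starts lying in the tray, this point 18 mm above the table, cap end away from the robot
- blue_center (a point): centre of the sealed sample bottle with the blue cap (may be absent), half-way along its axis. 115 mm long: white square body 28 x 28 x 85 (from -57.5 to +27.5 mm along x), then a neck and round cap 24 mm across, out to +57.5. x points from base to cap. About 90 g. Starts lying in the tray, this point 18 mm above the table, cap end away from the robot
- tray: fixed discharge tray in which the finished bottles lie: 190 (x) x 340 (y) mm outside, floor 4 mm thick, rim 10 mm high and 5 mm thick; origin under its centre on the table. A chute rises from its +y side to the analyser
- cradle_bed: blue sloping bed of the fixed cradle. Origin: where the bed's surface meets the end stop, centre line, 30 mm above the table. x runs up the slope (45 degrees, towards the robot's right), y level across, z normal to the bed. Bed bar 18 mm wide (fingers pass on both sides of a bottle), 80 long. Stop at its foot: 54 wide, standing 24 above the bed. It stands on a post and a foot plate 110 x 75 x 12 mm
- cradle_rest (a point): where the centre of a bottle lies when its base is on the cradle's stop: 57.5 mm up the slope from the stop and 14 mm above the bed; same axes as the bed. Two cheeks, 8 mm thick and 24 mm above the bed, guide the bottle's lowest 30 mm, with 38 mm between them
- carrier: loose orange carrier, about 0.5 kg, 60 (x) x 210 (y) mm, 50 mm high; origin under the centre of that block, on the table. It slides on the table. Three open wells in a row along y, 44 (x) x 50 (y) mm inside, floor 6 mm up, centred at y = +72, 0 and -72 mm in its frame. +x is the side that faces the grey carrier
- handle (a point): grip point on the carrier's black upright handle rib on its -x side: 52 mm to -x of the carrier's origin, 52 mm above the table. The rib is 12 mm thick (y), sticks out 40 mm in x and is 70 mm high
- carrier_face (a point): centre of the carrier's +x face, 30 mm to +x of its origin and 25 mm up; same axes as the carrier
- neighbour_face (a point): centre of the -x face of the fixed grey neighbour carrier (same 60 x 210 x 50 mm block without handle; already holds three white-capped bottles up to 121 mm high), 25 mm up; x points from the face into the grey carrier. Flush: carrier_face coincides with it and the x axes agree
- ready (a joint): travel of the green hand-over button, m: 0 up, 0.006 fully down; springs back; fully down takes 5 N. It counts as pressed beyond 0.004
- ready_top (a point): centre of the top of that button (32 mm in diameter), pressed straight down, on a white console 65 x 65 x 30 mm
- wash_bottle: white wash bottle with red cap, 60 dia x 160 high mm; bystander, origin under its centre; leave it alone
- amber_bottle: amber glass reagent bottle, 76 dia x 150 high mm; bystander, origin under its centre; leave it alone
- beaker: glass beaker, 66 dia x 80 high mm; bystander, origin under its centre; leave it alone
- tip_box: blue pipette-tip box, 85 x 120 x 55 mm; bystander, origin under its centre; leave it alone
- phone: black phone lying flat, 145 x 70 x 9 mm; bystander, origin under its centre; leave it alone
- notebook: closed paper notebook, 105 x 148 x 14 mm; bystander, origin under its centre; leave it alone
- mouse: black computer mouse, 64 dia x 34 high mm; bystander, origin under its centre; leave it alone

How it is judged (in metres and radians):
On the way, in this order (a step that is already met when the one before it is completed fails the run):
1. the orange carrier is butted flush against the grey one (x of carrier_face in the frame of neighbour_face above -0.005 m and y of carrier_face in the frame of neighbour_face between -0.01 and 0.01 m and angle between the x axis of carrier and the x axis of neighbour_face, either way round below 0.05 rad), for 0.2 s.
2. the red-capped bottle rests in the sloping cradle, cap end up, let go (x of red_center in the frame of cradle_bed between 0.045 and 0.08 m and y of red_center in the frame of cradle_bed between -0.012 and 0.012 m and z of red_center in the frame of cradle_bed between 0.005 and 0.024 m and angle between the x axis of red_center and the x axis of cradle_bed, either way round below 0.17 rad and angle between red_center's own x axis and vertical below 1.2 rad and contact force between the fingers and red below 0.2 N), for 0.2 s.
3. the red-capped bottle stands upright in the orange carrier, let go (x of red_center in the frame of carrier between -0.025 and 0.025 m and y of red_center in the frame of carrier between -0.1 and 0.1 m and z of red_center in the frame of carrier between 0.055 and 0.072 m and angle between red_center's own x axis and vertical below 0.15 rad and contact force between the fingers and red below 0.2 N and linear speed of red below 0.03 m/s), for 0.2 s.
4. the yellow-capped bottle rests in the sloping cradle, cap end up, let go (x of yellow_center in the frame of cradle_bed between 0.045 and 0.08 m and y of yellow_center in the frame of cradle_bed between -0.012 and 0.012 m and z of yellow_center in the frame of cradle_bed between 0.005 and 0.024 m and angle between the x axis of yellow_center and the x axis of cradle_bed, either way round below 0.17 rad and angle between yellow_center's own x axis and vertical below 1.2 rad and contact force between the fingers and yellow below 0.2 N), for 0.2 s.
5. the yellow-capped bottle stands upright in the orange carrier, let go (x of yellow_center in the frame of carrier between -0.025 and 0.025 m and y of yellow_center in the frame of carrier between -0.1 and 0.1 m and z of yellow_center in the frame of carrier between 0.055 and 0.072 m and angle between yellow_center's own x axis and vertical below 0.15 rad and contact force between the fingers and yellow below 0.2 N and linear speed of yellow below 0.03 m/s), for 0.2 s.
6. the blue-capped bottle rests in the sloping cradle, cap end up, let go (x of blue_center in the frame of cradle_bed between 0.045 and 0.08 m and y of blue_center in the frame of cradle_bed between -0.012 and 0.012 m and z of blue_center in the frame of cradle_bed between 0.005 and 0.024 m and angle between the x axis of blue_center and the x axis of cradle_bed, either way round below 0.17 rad and angle between blue_center's own x axis and vertical below 1.2 rad and contact force between the fingers and blue below 0.2 N), for 0.2 s.
7. the blue-capped bottle stands upright in the orange carrier, let go (x of blue_center in the frame of carrier between -0.025 and 0.025 m and y of blue_center in the frame of carrier between -0.1 and 0.1 m and z of blue_center in the frame of carrier between 0.055 and 0.072 m and angle between blue_center's own x axis and vertical below 0.15 rad and contact force between the fingers and blue below 0.2 N and linear speed of blue below 0.03 m/s), for 0.2 s.
8. the green button is pressed fully down (value of joint ready above 0.004 m), for 0.05 s.
At the end, for the whole second after the job is handed in: Every bottle present stands in a well of the orange carrier, cap up within 0.15 rad, base on the floor, released and still; the carriers are flush (gap under 5 mm, sideways within 10 mm, square within 0.05 rad); the button was pressed after the last bottle and is up again (all of step 1 and all of step 3 and all of step 5 and all of step 7 and linear speed of carrier below 0.02 m/s and value of joint ready below 0.003 m); the robot touches nothing.
It fails at once if a bystander (bottle, beaker, box, phone, notebook, mouse) is moved more than 30 mm (distance of any of wash_bottle, amber_bottle, beaker, tip_box, phone, notebook, mouse from where it was at the start of the episode above 0.03 m).
Of red, yellow, blue only 2 to 3 are there at a start; the rules pass over those that are not, and their reading is None.
At some moment in a run one of carrier, red, yellow, blue may be knocked a few centimetres aside while the robot is not near it.
It also fails if it takes over 210 s, if anything falls off the work surface, if the arm or the gripper's body presses on something with over 40 N, if the wrist force passes 120 N, or if a joint passes its speed limit or range.

ROBOT

A 7-joint arm with a two-finger parallel gripper is mounted at the origin on the work surface. World frame = base frame: x ahead of the robot, y to its left, z up, the work surface at z = 0. Lengths are in mm, angles in rad, forces in N, time in s.
With the tool pointing down it reaches from about 350 to 900 mm from the base axis. Payload 19.9 kg.
Tool frame: the origin (TCP) lies at the very end of the fingers, on their centre line; the grasp point (between the pads) lies 19 mm behind it; z points along the fingers, y is the line along which they close (so a half turn about z gives the same grasp; the last joint's range is limited). The gripper opens to 94 mm and grips with 3 to 60 N. Pads are 16 mm wide; open, the fingers measure 119 mm over their backs; the gripper's body (75 mm by 177 mm) begins 78 mm behind the grasp point.
Start: joints at [-1.333, 0.417, -0.01, 1.614, 0.005, 1.111, -0.053], TCP at [172.592, 600.675, 205.425] pointing down, gripper open.
Joint ranges: [-2.81, 2.81], [-0.39, 2.02], [-1.27, 1.25], [0.06, 2.57], [-1.19, 4.33], [0.19, 2], [-2.82, 2.82]. Speed limits (rad/s): [1.89, 1.89, 2.39, 2.39, 3.01, 3.01, 3.01].

INTERFACE

Orientations are given as a rotation vector (axis times angle).
In Python, from cell import get_obs, get_image, camera_model, finish_job, regions_of gives the robot as it stands.
- The arm moves only by the tool play_rows, never from a script. Its argument "series" is a list of rows, each a list of 7 numbers: the opening in per cent of the stroke, from 0 (shut) to 100 (fully open), then the shift along the world's x, y, z in mm, then the turn, a rotation vector about the world's x, y, z in degrees. A call has 1 to 12 rows; each row shifts and turns the commanded pose from where the row before left it; what a row does not reach is not made up. A row lasts 1/12 s, in which the tool goes at most 41.7 mm and 7.16 degrees, less where a joint would pass 70% of its speed; a pose out of reach is approached as far as the arm can. A call is refused whole if a number of a shift passes 41.7 or a number of a turn 7.16, either way. A call with a gripper value outside its range is refused whole. The fingers move at their own pace and stop on an object; the grip force is fixed at half the most. Time passes only in rows, so rows that do not move let the fingers close. It gives the time, the measured TCP pose, the force, the opening and the grip force at its end, in the units of the state.
- get_obs(): the state, without advancing time (a new reading comes with each control period).
- get_image(name): name is "scene" or "top" or "wrist"; returns the picture (480x640x3 uint8, red, green, blue); there is no depth.
- camera_model(name): a dict with "mtx" (3x3 intrinsics, pixels), "dist_coeffs" ([k1, k2, p1, p2, k3] as OpenCV has them; the pictures are not rectified), "R" (3x3) and "t" (3): a world point X has camera coordinates R X + t; the wrist camera has in their place "T_tool_cam" (4x4, takes a point from camera to tool coordinates, whose origin is the TCP and whose axes are the flange's). Camera axes: x right, y down, z forward; pixel columns grow to the right and rows downward; lengths in mm; the calibration is good to about 2 mm. A picture is of the moment at which its call begins: read the wrist's pose just before it. camera_model takes no time and is no camera call.
- finish_job(): hands the job in; it is judged then, once.
Trained networks look in the newest picture that a camera, given by its name, has taken for a name from the list of things; names that differ only in an ending like _2 or _b are one class to them, and where a whole thing is asked for, a point or a joint stands for the part that bears it (a point fixed in the world has none). Each returns a list of dicts, best first, with "score" (0 to 1); they miss things now and then, are a little off and sometimes report something else, mostly with a low value. They report only what shows in the picture. A call takes as long as a camera call.
- regions_of(camera, query): "mask" (480x640 bool, what is visible of it) and "at" ([row, column] in pixels, amid what is visible of it).
The state is a dict: "clock": time; "joint_pos": joint angles; "joint_velocities": joint speeds; "joint_torque": joint torques, N m; "eef_pos": TCP position; "tool_rot": TCP orientation; "force": force on the tool from outside, world axes, zero at the start; "moment": the same for the moment, N m; "opening": opening from 0.0 (shut) to 1.0 (fully open); "finger_force": force on a finger pad.
Only numpy, scipy, OpenCV 4.12 (cv2) and the standard library are available. Lean on these libraries where they do the work, as an engineer would, in place of code of your own. Each camera call takes 0.05 s, during which the arm holds its last target. There are 200 camera calls.

## Working session

There is one attempt and no reset: what is moved stays moved. The work goes in short steps, Python scripts to look and compute and a tool call to move; the robot and the scene stay as the last step left them, time stands still between calls to the robot, and variables do not carry over. Pictures are saved under pics/ and viewed, at most 14 in all, crops included, and the job is handed in when it is done.

Besides the shell and the picture viewer there is one more tool, called after "Call:" by a JSON object that holds its "op" and its "data". play_rows: Moves the arm, as the interface text tells. Its arguments: {"type":"object","properties":{"series":{"type":"array"}},"required":["series"]}

```bash
mkdir -p pics; ls
cat > h.py <<'E'
import numpy as np, cv2
from cell import *
from scipy.spatial.transform import Rotation as Ro
def cam(name,obs=None):
    m=camera_model(name)
    K=np.array(m["mtx"]);D=np.array(m["dist_coeffs"],float)
    if "R" in m: return K,D,np.array(m["R"]),np.array(m["t"]).ravel()
    o=obs or get_obs(); T=np.eye(4);T[:3,:3]=Ro.from_rotvec(o["tool_rot"]).as_matrix();T[:3,3]=o["eef_pos"]
    C=np.linalg.inv(T@np.array(m["T_tool_cam"])); return K,D,C[:3,:3],C[:3,3]
def toplane(px,z,c):
    "px Nx2 (col,row) -> world xyz on plane z"
    K,D,R,t=c; u=cv2.undistortPoints(np.array(px,float).reshape(-1,1,2),K,D).reshape(-1,2)
    d=np.c_[u,np.ones(len(u))]@R; o=-R.T@t
    return o+d*((z-o[2])/d[:,2])[:,None]
def proj(X,c):
    K,D,R,t=c; return cv2.projectPoints(np.array(X,float).reshape(-1,1,3),cv2.Rodrigues(R)[0],t,K,D)[0].reshape(-1,2)
def save(name,fn):
    im=get_image(name); cv2.imwrite("pics/"+fn,im[:,:,::-1]); return im
E
python3 - <<'E'
from h import *
o=get_obs();print(o)
for n in("top","scene"):
    save(n,n+"0.png"); c=cam(n); print(n,-c[2].T@c[3],c[2].round(2).tolist())
print(camera_model("wrist"))
c=cam("top")
for q in["red_center","yellow_center","blue_center","tray","cradle_bed","carrier","handle","neighbour_face","ready_top","wash_bottle","amber_bottle","beaker","tip_box","phone","notebook","mouse"]:
    for r in regions_of("top",q)[:2]:
        p=r["at"][::-1]; print(q,round(r["score"],2),np.round(p),toplane([p],20,c)[0].round(),r["mask"].sum())
E
```

```text
pics
{'clock': 0.0, 'joint_pos': array([-1.33245931,  0.41795842, -0.01032225,  1.61413345,  0.00470603,
        1.11073304, -0.05297879]), 'joint_velocities': array([-0.00071289, -0.00105677, -0.00057555, -0.00055782,  0.00058281,
       -0.00016654, -0.00109129]), 'joint_torque': array([-1.06748530e-04, -8.51269841e+01,  6.38765451e-01, -4.25966620e+01,
       -4.88332892e-02,  1.88287284e-02,  1.40506399e-04]), 'eef_pos': array([172.5253278 , 600.3331094 , 204.85203837]), 'tool_rot': array([-4.38045732e-01, -3.11082162e+00,  1.89386419e-03]), 'force': array([ 0.63617108, -0.10521871, -0.29134833]), 'moment': array([0.03709424, 0.04144064, 0.01630499]), 'finger_force': 0.0, 'opening': 0.998759077677273}
top [ 305.87909827  -92.37045117 1362.82479805] [[0.02, -1.0, 0.0], [-0.97, -0.02, -0.22], [0.22, 0.0, -0.97]]
scene [1283.24924416 -458.0235077  1030.63790259] [[0.52, 0.86, -0.01], [0.65, -0.41, -0.64], [-0.55, 0.32, -0.77]]
{'mtx': array([[341.27825922,   0.        , 321.71024839],
       [  0.        , 341.27825922, 238.95684998],
       [  0.        ,   0.        ,   1.        
[... 631 characters left out ...]
 [502. 288.  20.] 377
tray 0.96 [117. 260.] [534. 528.  20.] 12979
cradle_bed 0.65 [283. 264.] [532.  11.  20.] 382
carrier 0.79 [398. 274.] [ 507. -347.   20.] 1604
carrier 0.3 [117. 258.] [543. 529.  20.] 12593
neighbour_face 0.7 [390. 235.] [ 631. -326.   20.] 1776
ready_top 0.5 [323. 222.] [ 670. -114.   20.] 73
wash_bottle 0.76 [227. 195.] [754. 197.  20.] 453
amber_bottle 0.71 [182. 197.] [744. 342.  20.] 684
beaker 0.97 [272. 228.] [647.  49.  20.] 420
tip_box 0.67 [314. 184.] [798. -82.  20.] 1069
phone 0.56 [464. 318.] [ 376. -543.   20.] 1128
phone 0.21 [283. 264.] [530.   9.  20.] 383
notebook 0.65 [471. 261.] [ 550. -578.   20.] 1572
mouse 0.87 [370. 199.] [ 747. -262.   20.] 310
```

View pics.

Run:
```python
import cv2
t=cv2.imread("pics/top0.png"); cv2.imwrite("pics/top0c.png",cv2.resize(t[150:350,110:510],(800,400),interpolation=cv2.INTER_CUBIC))
```

```text
(no output)
```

View pics/top0c.png

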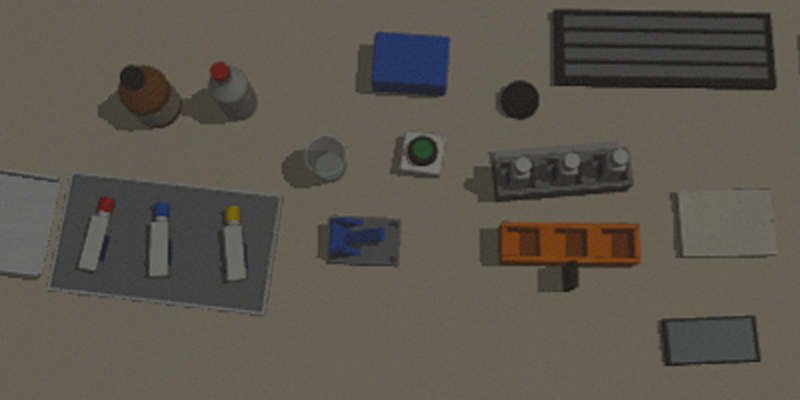

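View pics/scene0.png

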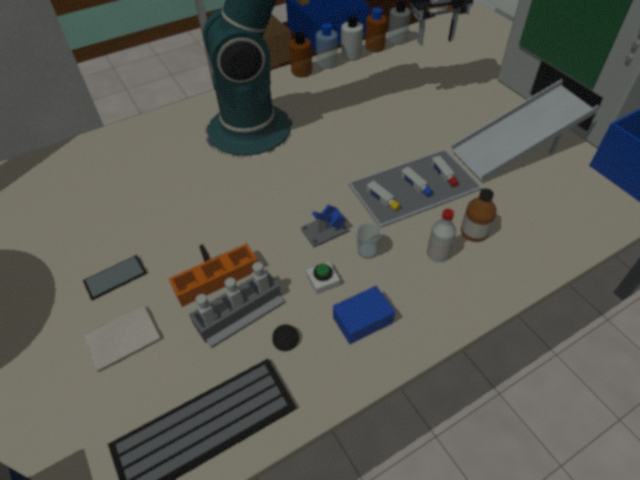

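Call:
{"op": "play_rows", "data": {"series": [[100,20,-35,8,0,0,1.3],[100,20,-35,8,0,0,1.3],[100,20,-35,8,0,0,1.3],[100,20,-35,8,0,0,1.3],[100,20,-35,8,0,0,1.3],[100,20,-35,8,0,0,1.3],[100,20,-35,8,0,0,1.3],[100,20,-35,8,0,0,1.3],[100,20,-35,8,0,0,1.3],[100,20,-35,8,0,0,1.3],[100,20,-35,8,0,0,1.3],[100,20,-35,8,0,0,1.3]]}}

```text
clock: 1.9
eef_pos: [413.1, 178.7, 302.2]
tool_rot: [0.01, 3.141, 0.001]
force: [0.8, 1.9, -0.1]
opening: 1.001
finger_force: 0.0
```

Call:
{"op": "play_rows", "data": {"series": [[100,0,-35,0,0,0,0],[100,0,-35,0,0,0,0],[100,0,-35,0,0,0,0],[100,0,-35,0,0,0,0],[100,0,-35,0,0,0,0],[100,0,-35,0,0,0,0],[100,0,-35,0,0,0,0],[100,0,-35,0,0,0,0],[100,0,-35,0,0,0,0],[100,0,-35,0,0,0,0],[100,0,-35,0,0,0,0],[100,0,-35,0,0,0,0]]}}

```text
clock: 2.9
eef_pos: [412.3, -241.0, 301.8]
tool_rot: [0.011, 3.14, 0.0]
force: [0.6, -0.1, 0.7]
opening: 1.002
finger_force: 0.0
```

Call:
{"op": "play_rows", "data": {"series": [[100,0,-30,0,0,0,0],[100,0,-30,0,0,0,0],[100,0,0,0,0,0,0],[100,0,0,0,0,0,0]]}}

```text
clock: 3.23
eef_pos: [412.0, -300.6, 301.2]
tool_rot: [-0.016, -3.141, 0.001]
force: [-0.2, 0.2, -0.3]
opening: 0.999
finger_force: 0.0
```

Run:
```python
from h import *
o=get_obs();print(o["clock"],o["eef_pos"],o["tool_rot"],o["joint_pos"],o["joint_velocities"].round(3))
save("wrist","w1.png"); c=cam("wrist",o)
for q,z in[("carrier",50),("handle",70),("neighbour_face",50),("ready_top",38),("cradle_bed",60)]:
    for r in regions_of("wrist",q)[:2]:
        m=r["mask"]; cs=cv2.boxPoints(cv2.minAreaRect(np.argwhere(m)[:,::-1].astype(np.float32)))
        print(q,round(r["score"],2),np.round(r["at"][::-1]),m.sum(),toplane([r["at"][::-1]],z,c)[0].round(1)); print(cs.round().tolist(),toplane(cs,z,c)[:,:2].round(1).tolist())
```

```text
3.2333 [ 412.01161877 -300.58839686  301.21315361] [-1.62891294e-02 -3.14054484e+00  1.30849702e-03] [-0.21889771  0.17160767  0.89684308  1.79278024 -0.13999147  1.24434701
  2.27633569] [-0.038 -0.028 -0.032  0.023  0.011  0.001 -0.03 ]
carrier 0.74 [302. 269.] 7627 [ 498.7 -327.9   50. ]
[[223.0, 220.0], [376.0, 220.0], [376.0, 296.0], [223.0, 296.0]] [[430.0, -428.6], [432.5, -230.5], [540.5, -226.8], [538.1, -439.0]]
handle 0.74 [302. 269.] 7985 [ 490.7 -327.2   70. ]
[[222.0, 218.0], [376.0, 218.0], [376.0, 297.0], [222.0, 297.0]] [[422.8, -423.6], [425.2, -233.7], [532.1, -230.2], [529.9, -433.9]]
neighbour_face 0.59 [311. 337.] 8189 [ 604.9 -318.7   50. ]
[[234.0, 306.0], [380.0, 306.0], [380.0, 375.0], [234.0, 375.0]] [[553.6, -425.0], [555.9, -220.7], [671.1, -216.2], [668.8, -435.4]]
ready_top 0.59 [440. 431.] 2197 [ 794.3 -110.4   38. ]
[[412.0, 452.0], [412.0, 411.0], [474.0, 411.0], [474.0, 452.0]] [[838.1, -153.0], [751.1, -159.4], [754.0, -58.3], [841.7, -46.7]]
cradle_bed 0.77 [541. 272.] 1567 [504.5  -7.7  60. ]
[[515.0, 292.0], [525.0, 247.0], [565.0, 257.0], [555.0, 301.0]] [[532.4, -39.1], [468.6, -34.8], [482.5, 21.9], [547.8, 19.9]]
```

View pics/w1.png

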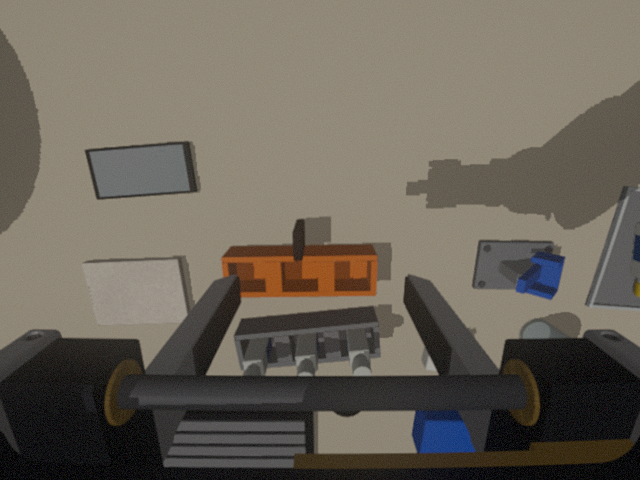

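Run:
```python
import cv2
t=cv2.imread("pics/w1.png"); cv2.imwrite("pics/w1c.png",cv2.convertScaleAbs(cv2.resize(t[210:380,210:400],(760,680)[:2],interpolation=cv2.INTER_CUBIC)[:600],alpha=1.8))
```

```text
(no output)
```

View pics/w1c.png

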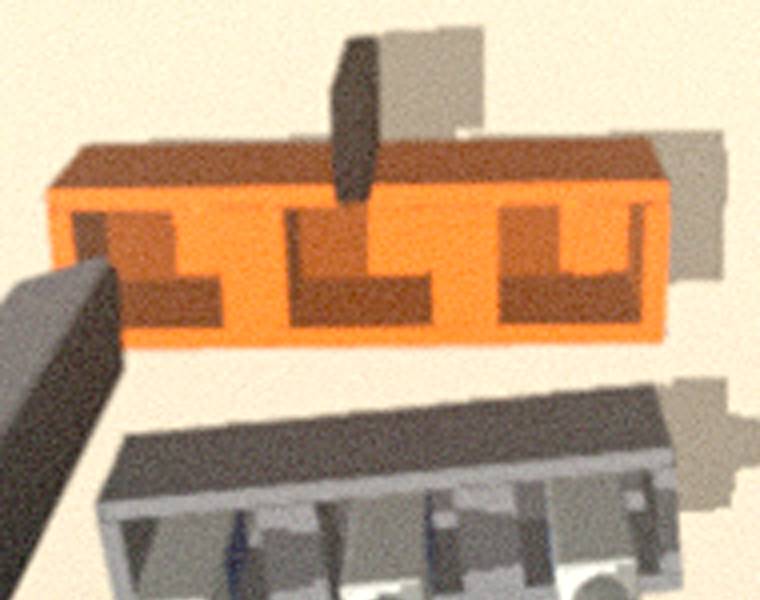

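Run:
```python
from h import *
import cell
o={"eef_pos":np.array([412.01,-300.59,301.2]),"tool_rot":np.array([-1.629e-2,-3.14054,1.3e-3])}
c=cam("wrist",o)
f=lambda p:np.array(p)/4.+[209.6,209.6]
C=toplane(f([[48,188],[668,181],[664,342],[124,348]]),50,c)[:,:2]
N=toplane(f([[98,502],[678,452]]),50,c)[:,:2]; N0=toplane(f([[126,437],[657,384]]),0,c)[:,:2]
print(C.round(1).tolist(),N.round(1).tolist(),N0.round(1).tolist())
for a,b in((C[0],C[1]),(C[3],C[2]),(N[0],N[1]),(N0[0],N0[1])): d=b-a;print("len",np.hypot(*d).round(1),"yaw deg",np.degrees(np.arctan2(-d[0],d[1])).round(2), "mid",((a+b)/2).round(1))
```

```text
[[480.2, -435.3], [480.2, -228.1], [539.1, -227.5], [539.2, -414.5]] [[600.1, -429.0], [582.1, -221.0]] [[602.3, -430.4], [581.3, -221.2]]
len 207.2 yaw deg 0.01 mid [ 480.2 -331.7]
len 187.1 yaw deg 0.04 mid [ 539.1 -321. ]
len 208.8 yaw deg 4.96 mid [ 591.1 -325. ]
len 210.2 yaw deg 5.71 mid [ 591.8 -325.8]
```

Call:
{"op": "play_rows", "data": {"series": [[100,23,-16,-20,0,0,0.6],[100,23,-15,-30,0,0,0],[100,0,0,-38,0,0,0],[100,0,0,-38,0,0,0],[100,0,0,-38,0,0,0],[100,0,0,-38,0,0,0],[100,0,0,-36,0,0,0],[100,0,0,-30,0,0,0],[100,0,0,0,0,0,0]]}}

```text
clock: 4.28
eef_pos: [456.5, -327.9, 28.8]
tool_rot: [0.006, -3.136, -0.005]
force: [-1.5, 0.1, -0.8]
opening: 1.0
finger_force: 0.0
```

Call:
{"op": "play_rows", "data": {"series": [[0,0,0,0,0,0,0],[0,0,0,0,0,0,0],[0,0,0,0,0,0,0],[0,0,0,0,0,0,0],[0,0,0,0,0,0,0],[0,0,0,0,0,0,0],[0,0,0,0,0,0,0],[0,0,0,0,0,0,0]]}}

```text
clock: 4.95
eef_pos: [458.7, -330.3, 33.7]
tool_rot: [-0.005, 3.141, -0.0]
force: [-0.7, -0.4, 0.4]
opening: 0.464
finger_force: 0.0
```

Call:
{"op": "play_rows", "data": {"series": [[0,0,0,0,0,0,0],[0,0,0,0,0,0,0],[0,0,0,0,0,0,0],[0,0,0,0,0,0,0],[0,0,0,0,0,0,0],[0,0,0,0,0,0,0],[0,0,0,0,0,0,0],[0,0,0,0,0,0,0]]}}

```text
clock: 5.62
eef_pos: [458.5, -330.4, 33.4]
tool_rot: [0.004, -3.142, 0.0]
force: [0.3, -1.7, -1.4]
opening: 0.129
finger_force: 30.0
```

Call:
{"op": "play_rows", "data": {"series": [[0,6,0,0,0,0,0.7],[0,6,0,0,0,0,0.7],[0,6,0,0,0,0,0.7],[0,6,0,0,0,0,0.7],[0,6,0,0,0,0,0.7],[0,5,-1,0,0,0,0.7],[0,5,-1,0,0,0,0.6],[0,5,0,0,0,0,0.5],[0,3,0,0,0,0,0],[0,2,0,0,0,0,0],[0,0,0,0,0,0,0]]}}

```text
clock: 6.53
eef_pos: [508.9, -332.5, 33.4]
tool_rot: [-0.15, 3.138, -0.001]
force: [-1.5, -2.7, 0.6]
opening: 0.121
finger_force: 30.0
```

Call:
{"op": "play_rows", "data": {"series": [[0,2,0,0,0,0,0],[0,2,0,0,0,0,0],[0,0,0,0,0,0,0]]}}

```text
clock: 6.78
eef_pos: [510.1, -332.4, 33.2]
tool_rot: [0.148, -3.134, -0.002]
force: [-20.3, 2.7, 16.6]
opening: 0.126
finger_force: 30.0
```

Run:
```python
from h import *
o=get_obs();print(o["eef_pos"],o["force"],o["moment"])
im=save("wrist","w2.png")
cv2.imwrite("pics/w2c.png",cv2.convertScaleAbs(im[200:480,:,::-1],alpha=1.8))
```

```text
[ 510.05152349 -332.42691942   33.22035176] [-20.28011258   2.67039419  16.6478144 ] [0.47910259 4.39084341 0.2548894 ]
```

View pics/w2c.png

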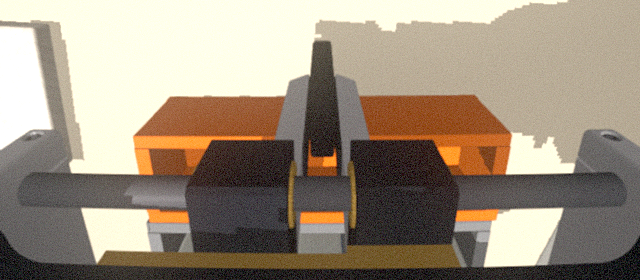

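Call:
{"op": "play_rows", "data": {"series": [[60,0,0,0,0,0,0],[60,-1,0,0,0,0,0],[60,0,0,0,0,0,0],[60,0,0,0,0,0,0],[60,0,0,0,0,0,0],[60,0,0,15,0,0,0],[60,0,0,25,0,0,0],[60,0,0,35,0,0,0],[60,-10,5,38,0,0,-1.8],[60,-10,5,38,0,0,-1.8],[60,-10,5,38,0,0,-1.8],[60,-10,5,38,0,0,0]]}}

```text
clock: 7.83
eef_pos: [470.5, -312.3, 263.1]
tool_rot: [0.003, 3.141, 0.0]
force: [0.9, 0.5, 1.3]
opening: 0.6
finger_force: 0.0
```

Call:
{"op": "play_rows", "data": {"series": [[60,-10,10,38,0,0,0],[60,-10,10,20,0,0,0],[60,0,0,0,0,0,0],[60,0,0,0,0,0,0],[60,0,0,0,0,0,0]]}}

```text
clock: 8.25
eef_pos: [451.5, -292.1, 318.5]
tool_rot: [-0.002, 3.141, 0.001]
force: [0.3, 0.1, -0.1]
opening: 0.6
finger_force: 0.0
```

Run:
```python
from h import *
o=get_obs();print(o["eef_pos"],o["tool_rot"])
im=save("wrist","w3.png");c=cam("wrist",o);print(repr(c))
hsv=cv2.cvtColor(im,cv2.COLOR_RGB2HSV)
x0,y0=proj([[530,-325,50]],c)[0].astype(int);print(x0,y0)
x0=max(x0-110,0);y0=max(y0-75,0);np.save("org.npy",[x0,y0])
cv2.imwrite("pics/w3c.png",cv2.convertScaleAbs(cv2.resize(im[y0:y0+150,x0:x0+200,::-1],None,fx=4,fy=4,interpolation=cv2.INTER_CUBIC),alpha=1.8))
print(x0,y0)
```

```text
[ 451.50321829 -292.12305102  318.45356926] [-2.25464609e-03  3.14131467e+00  6.57723239e-04]
(array([[341.27825922,   0.        , 321.71024839],
       [  0.        , 341.27825922, 238.95684998],
       [  0.        ,   0.        ,   1.        ]]), array([-0.03537091,  0.        ,  0.        ,  0.        ,  0.        ]), array([[ 5.14867124e-04,  9.99999675e-01,  6.19665664e-04],
       [ 9.58546270e-01, -6.70089315e-04,  2.84936131e-01],
       [ 2.84936454e-01,  4.47273964e-04, -9.58546304e-01]]), array([ 291.37757808, -495.78676035,  371.25092383]))
297 258
187 183
```

View pics/w3c.png

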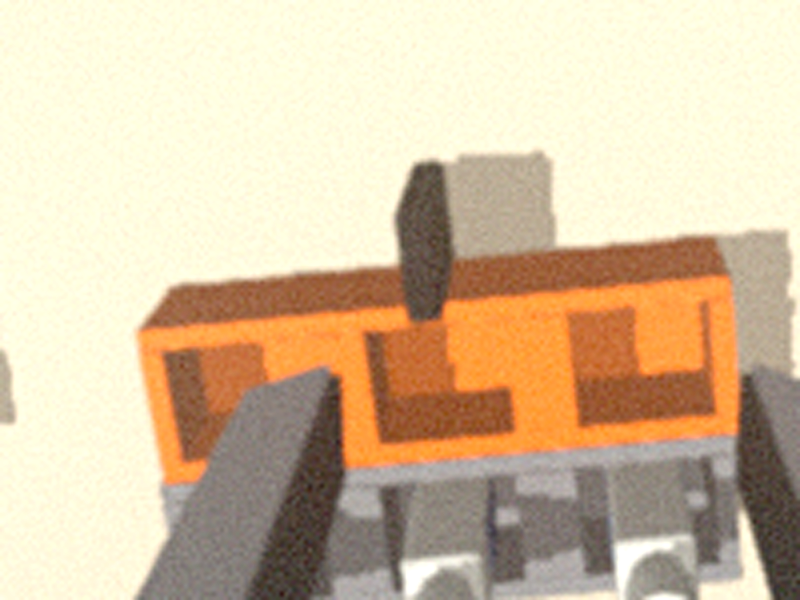

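Call:
{"op": "play_rows", "data": {"series": [[100,-4,35,0,0,0,0],[100,-4,35,0,0,0,0],[100,-4,35,0,0,0,0],[100,-4,35,0,0,0,0],[100,-4,35,-8,0,0,0],[100,-4,35,-8,0,0,0],[100,-4,35,-8,0,0,0],[100,-4,35,-8,0,0,0],[100,-4,30,-8,0,0,0],[100,0,0,0,0,0,0],[100,0,0,0,0,0,0],[100,0,0,0,0,0,0]]}}

```text
clock: 9.3
eef_pos: [415.7, 16.8, 278.1]
tool_rot: [0.0, -3.141, 0.001]
force: [0.6, -0.8, -0.7]
opening: 1.0
finger_force: 0.0
```

Run:
```python
from h import *
o={"eef_pos":np.array([451.503,-292.123,318.453]),"tool_rot":np.array([-2.2546e-3,3.141315,6.577e-4])}
c=cam("wrist",o)
C=toplane(np.array([[140,329],[732,276],[165,482],[738,436]])/4.+[186.6,182.6],50,c)[:,:2]
print(C.round(1).tolist(),C.mean(0).round(1))
o=get_obs();print(o["eef_pos"],o["tool_rot"],o["clock"])
im=save("wrist","w4.png");c=cam("wrist",o)
np.savez("w4.npz",e=o["eef_pos"],r=o["tool_rot"])
for q,z in[("ready_top",38),("yellow_center",18),("blue_center",18),("red_center",18)]:
    for r in regions_of("wrist",q)[:1]:
        p=r["at"][::-1]; print(q,round(r["score"],2),np.round(p),toplane([p],z,c)[0].round(1),r["mask"].sum())
cv2.imwrite("pics/w4c.png",cv2.convertScaleAbs(im[:,:,::-1],alpha=1.8))
```

```text
[[539.9, -432.1], [520.4, -225.5], [599.3, -428.1], [581.0, -220.9]] [ 560.2 -326.6]
[415.65624404  16.8157292  278.0672662 ] [ 3.60853033e-04 -3.14062532e+00  1.49676351e-03] 9.3
ready_top 0.75 [237. 367.] [ 651.9 -106.2   38. ] 270
yellow_center 0.58 [444. 262.] [496.5 184.5  18. ] 1679
blue_center 0.59 [524. 264.] [500.7 297.2  18. ] 2143
red_center 0.73 [589. 271.] [511.1 394.6  18. ] 2289
```

View pics/w4c.png

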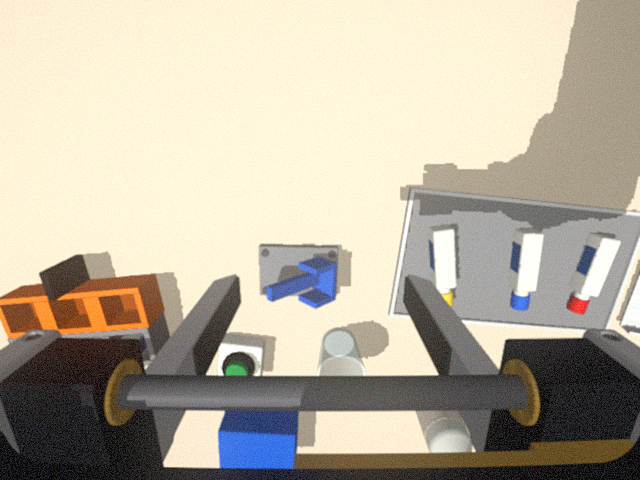

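Run:
```python
import cv2
t=cv2.imread("pics/w4.png"); cv2.imwrite("pics/w4d.png",cv2.convertScaleAbs(cv2.resize(t[235:315,250:350],None,fx=7,fy=7,interpolation=cv2.INTER_CUBIC),alpha=2.2))
```

```text
(no output)
```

View pics/w4d.png

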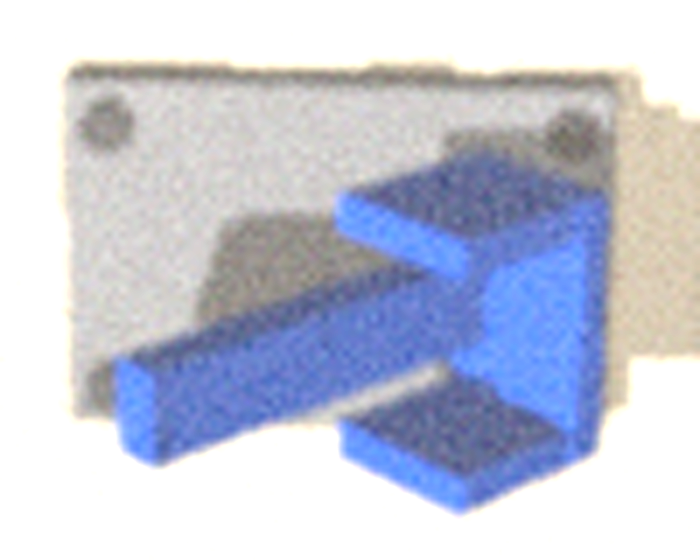

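```bash
cat >> h.py <<'E'
def bed2w(P,x,y,yaw):
    s=np.sqrt(.5); B=np.array([[0,-s,s],[1,0,0],[0,s,s]]).T
    Rz=Ro.from_euler('z',yaw).as_matrix(); return (Rz@B@np.array(P,float).T).T+[x,y,30]
E
python3 - <<'E'
from h import *
from scipy.optimize import least_squares
d=np.load("w4.npz");o={"eef_pos":d["e"],"tool_rot":d["r"]};c=cam("wrist",o)
px=np.array([[155,372],[162,462],[468,240],[462,278],[463,480],[460,512]])/7.+[249.6,234.6]
P=[[80,-9,0],[80,9,0],[30,-27,24],[30,-19,24],[30,19,24],[30,27,24]]
f=lambda v:(proj(bed2w(P,v[0],v[1],v[2]),c)-px).ravel()
r=least_squares(f,[515,40,0]);print(r.x[:2].round(1),np.degrees(r.x[2]).round(2),f(r.x).round(1))
print("rest",bed2w([[57.5,0,14]],*r.x).round(1))
# footplate corners z=12
print(toplane(np.array([[70,75],[612,88],[75,415]])/7.+[249.6,234.6],12,c).round(1))
# tray bottles: base and cap centers
im=cv2.imread("pics/w4.png"); hsv=cv2.cvtColor(im,cv2.COLOR_BGR2HSV)
for q in["yellow","blue","red"]:
    pass
E
```

```text
[513.2  14. ] -1.41 [-0.1 -0.3 -0.8  0.6 -0.1 -0.4  0.7  0.3 -0.  -0.6  0.3  0.6]
rest [[512.5 -16.8  80.6]]
[[474.2 -68.1  12. ]
 [477.   37.8  12. ]
 [547.  -71.1  12. ]]
```

Call:
{"op": "play_rows", "data": {"series": [[100,0,36,-2,0,0,0],[100,0,36,-2,0,0,0],[100,0,36,-2,0,0,0],[100,0,36,-2,0,0,0],[100,0,36,-2,0,0,0],[100,0,36,-2,0,0,0],[100,0,36,-2,0,0,0],[100,0,36,-2,0,0,0],[100,0,20,-2,0,0,0],[100,0,0,0,0,0,0],[100,0,0,0,0,0,0],[100,0,0,0,0,0,0]]}}

```text
clock: 10.55
eef_pos: [416.0, 324.7, 260.4]
tool_rot: [-0.0, 3.141, -0.001]
force: [-0.5, 0.2, -0.2]
opening: 1.001
finger_force: 0.0
```

```bash
cat > bot.py <<'E'
from h import *
import sys
# pose of each bottle (in tray) from the wrist image: axis via mask, using white-body min-area rect at z=32 (top face)
def bottles(c,im,names=("red","yellow","blue")):
    hsv=cv2.cvtColor(im,cv2.COLOR_RGB2HSV)
    for q in names:
        for r in regions_of("wrist",q+"_center")[:1]:
            m=r["mask"]; body=(m&(hsv[...,1]<70)&(hsv[...,2]>90)).astype(np.uint8)
            pts=np.argwhere(m)[:,::-1].astype(float); W=toplane(pts,18,c)[:,:2]
            mu=W.mean(0); w,v=np.linalg.eigh(np.cov((W-mu).T)); a=v[:,1]*np.sign(v[0,1]); s=(W-mu)@a; n=(W-mu)@[-a[1],a[0]]
            lo,hi=np.percentile(s,[.5,99.5]);nl,nh=np.percentile(n,[1.5,98.5])
            print(q,round(r["score"],2),m.sum(),"axis deg",np.degrees(np.arctan2(a[1],a[0])).round(1),"mid",(mu+a*(lo+hi)/2+np.array([-a[1],a[0]])*(nl+nh)/2).round(1),"len",(hi-lo).round(1),"wid",(nh-nl).round(1))
E
python3 - <<'E'
from bot import *
o=get_obs();print(o["eef_pos"],o["clock"])
im=save("wrist","w5.png");c=cam("wrist",o);bottles(c,im)
x0,y0=proj([[510,300,18]],c)[0].astype(int);print(x0,y0)
np.savez("w5.npz",e=o["eef_pos"],r=o["tool_rot"])
cv2.imwrite("pics/w5c.png",cv2.convertScaleAbs(cv2.resize(im[170:350,200:500,::-1],None,fx=2.6,fy=2.6,interpolation=cv2.INTER_CUBIC),alpha=1.8))
E
```

```text
[416.01885452 324.72342487 260.40155441] 10.55
red 0.82 1872 axis deg -8.9 mid [516.9 396.4] len 119.7 wid 31.2
yellow 0.97 1326 axis deg 3.9 mid [482.6 179.8] len 74.4 wid 34.9
blue 0.96 1834 axis deg 2.7 mid [508.9 298. ] len 121.8 wid 28.9
303 275
```

View pics/w5c.png

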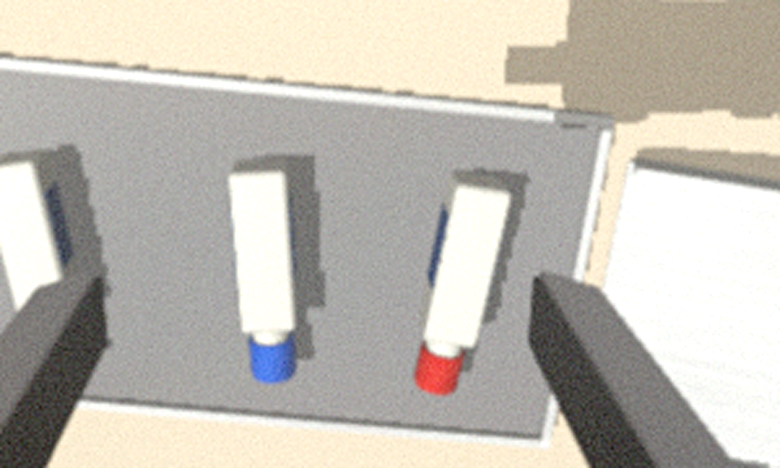

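```bash
cat > box.py <<'E'
from h import *
def box(px,c,z=32):
    P=toplane(px,z,c)[:,:2]; b=(P[0]+P[1])/2; t=(P[2]+P[3])/2; d=t-b; L=np.hypot(*d); d/=L
    print("len",L.round(1),"w",np.hypot(*(P[1]-P[0])).round(1),np.hypot(*(P[3]-P[2])).round(1),"axis",np.degrees(np.arctan2(d[1],d[0])).round(1),"centre",((b+t)/2+15*d).round(1))
E
python3 - <<'E'
from box import *
d=np.load("w5.npz");o={"eef_pos":d["e"],"tool_rot":d["r"]};c=cam("wrist",o)
f=lambda p:np.array(p)/2.6+[199.8,169.8]
box(f([[456,184],[510,192],[426,338],[477,347]]),c)
box(f([[230,174],[287,171],[244,332],[295,330]]),c)
E
```

```text
len 82.8 w 26.5 26.6 axis -8.1 centre [514.8 396.7]
len 83.3 w 27.3 25.8 axis 2.6 centre [507.6 299.6]
```

Call:
{"op": "play_rows", "data": {"series": [[60,25,18,-15,0,0,-2],[60,25,18,-15,0,0,-2],[60,25,18,-15,0,0,-2],[60,26,18,-15,0,0,-2.5],[60,0,0,-36,0,0,0],[60,0,0,-36,0,0,0],[60,0,0,-36,0,0,0],[60,0,0,-36,0,0,0],[60,0,0,-24,0,0,0],[60,0,0,-15,0,0,0],[60,0,0,-9,0,0,0],[60,0,0,0,0,0,0]]}}

```text
clock: 11.75
eef_pos: [516.4, 397.2, 7.5]
tool_rot: [-0.231, -3.132, 0.002]
force: [0.4, -0.1, 0.1]
opening: 0.599
finger_force: 0.0
```

Run:
```python
from h import *
o=get_obs();print(o["eef_pos"],o["tool_rot"],o["force"],o["clock"],o["joint_pos"].round(2))
im=save("wrist","w6.png")
cv2.imwrite("pics/w6c.png",cv2.convertScaleAbs(im[180:,:,::-1],alpha=1.8))
```

```text
[516.40757318 397.15473914   7.50316813] [-2.31423486e-01 -3.13220762e+00  1.75069039e-03] [ 0.35326327 -0.13307182  0.0951183 ] 11.75 [-0.9   0.71  0.28  1.68 -0.25  0.79  0.92]
```

View pics/w6c.png

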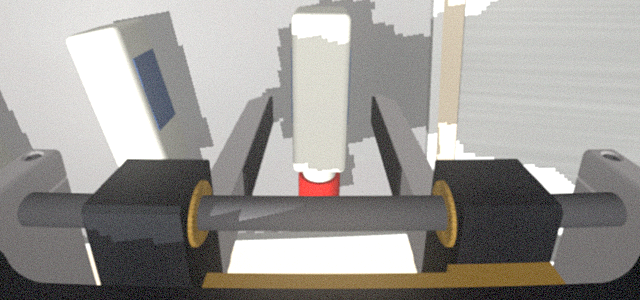

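Call:
{"op": "play_rows", "data": {"series": [[0,0,0,0,0,0,0],[0,0,0,0,0,0,0],[0,0,0,0,0,0,0],[0,0,0,0,0,0,0],[0,0,0,0,0,0,0],[0,0,0,0,0,0,0],[0,0,0,0,0,0,0],[0,0,0,10,0,0,0],[0,0,0,25,0,0,0],[0,0,0,30,0,0,0],[0,0,0,30,0,0,0],[0,0,0,30,0,0,0]]}}

```text
clock: 12.8
eef_pos: [516.4, 397.4, 135.4]
tool_rot: [0.231, 3.133, -0.0]
force: [0.4, -0.1, -1.0]
opening: 0.297
finger_force: 30.0
```

Call:
{"op": "play_rows", "data": {"series": [[0,0,-35,6,0,0,-6.9],[0,0,-35,6,0,0,-6.9],[0,0,-35,6,0,0,-6.9],[0,0,-35,6,0,0,-6.9],[0,0,-35,6,0,0,-6.9],[0,0,-35,6,0,0,-6.9],[0,0,-35,6,0,0,-6.9],[0,0,-35,6,0,0,-6.9],[0,0,-35,6,0,0,-6.9],[0,0,-35,6,0,0,-6.9],[0,0,-35,6,0,0,-6.9],[0,0,-35,6,0,0,-6.9]]}}

```text
clock: 13.8
eef_pos: [516.1, -23.9, 206.4]
tool_rot: [-2.251, -2.19, -0.002]
force: [0.7, 0.2, -0.5]
opening: 0.294
finger_force: 30.0
```

Call:
{"op": "play_rows", "data": {"series": [[0,0,0,0,0,0,0],[0,0,0,-5,-6.4,0.1,0],[0,0,0,-5,-6.4,0.1,0],[0,0,0,-5,-6.4,0.2,0],[0,0,0,-5,-6.4,0.2,0],[0,0,0,-5,-6.4,0.2,0],[0,0,0,-5,-6.5,0.2,0],[0,0,0,-5,-6.5,0.2,0],[0,0,0,0,0,0,0],[0,0,0,0,0,0,0]]}}

```text
clock: 14.63
eef_pos: [516.4, -21.3, 169.7]
tool_rot: [1.778, 1.747, -0.745]
force: [-0.1, -0.0, 0.1]
opening: 0.296
finger_force: 30.0
```

```bash
cat > st.py <<'E'
from h import *
o=get_obs();R=Ro.from_rotvec(o["tool_rot"]).as_matrix()
print("t",o["clock"],"p",o["eef_pos"].round(1),"x",R[:,0].round(3),"y",R[:,1].round(3),"z",R[:,2].round(3),"F",o["force"].round(1),"op",round(o["opening"],3),"ff",o["finger_force"],"q",o["joint_pos"].round(2))
E
python3 st.py
```

```text
t 14.6333 p [516.4 -21.3 169.7] x [ 0.01   0.705 -0.709] y [ 1.    -0.02  -0.006] z [-0.018 -0.709 -0.705] F [-0.1 -0.   0.1] op 0.296 ff 29.991271197795868 q [-1.14  0.68  0.94  1.9   0.25  1.06 -0.42]
```

Call:
{"op": "play_rows", "data": {"series": [[0,-2,-2,-15,0,0,0],[0,-2,-3,-25,0,0,0],[0,0,0,-25,0,0,0],[0,0,0,-15,0,0,0],[0,0,0,-7,0,0,0],[0,0,0,-3,0,0,0],[0,0,0,-2,0,0,0],[0,0,0,-1,0,0,0],[0,0,0,0,0,0,0]]}}

```text
clock: 15.38
eef_pos: [513.0, -27.2, 78.0]
tool_rot: [1.782, 1.745, -0.741]
force: [0.1, -0.4, -2.7]
opening: 0.296
finger_force: 30.0
```

```bash
python3 st.py
```

```text
t 15.3833 p [513.  -27.2  78. ] x [ 0.013  0.707 -0.707] y [ 1.    -0.022 -0.003] z [-0.018 -0.707 -0.707] F [ 0.1 -0.4 -2.7] op 0.296 ff 29.99125063419342 q [-1.07  0.82  0.86  1.94  0.18  0.9  -0.47]
```

Call:
{"op": "play_rows", "data": {"series": [[0,0,0,-1,0,0,0],[0,0,0,0,0,0,0],[0,0,0,0,0,0,0],[0,0,0,0,0,0,0]]}}

```text
clock: 15.72
eef_pos: [513.0, -27.1, 77.2]
tool_rot: [1.781, 1.745, -0.742]
force: [-1.7, 4.5, 10.0]
opening: 0.298
finger_force: 30.0
```

Call:
{"op": "play_rows", "data": {"series": [[60,0,0,0,0,0,0],[60,0,0,0,0,0,0],[60,0,0,0,0,0,0],[60,0,0,0,0,0,0],[60,0,0,0,0,0,0],[60,0,0,0,0,0,0],[60,0,4,4,0,0,0],[60,0,8,8,0,0,0],[60,0,15,15,0,0,0],[60,0,15,15,0,0,0],[60,0,10,15,0,0,0]]}}

```text
clock: 16.63
eef_pos: [512.8, 26.8, 134.6]
tool_rot: [1.781, 1.747, -0.741]
force: [0.5, -0.8, 0.1]
opening: 0.597
finger_force: 0.0
```

Call:
{"op": "play_rows", "data": {"series": [[60,0,-6,15,6.9,-0.1,0],[60,0,-8,15,6.9,-0.1,0],[60,0,-9,15,6.9,-0.1,0],[60,0,-10,10,6.9,-0.1,0],[60,0,-10,5,6.9,-0.1,0],[60,0,-10,5,6.9,-0.1,0],[60,0,-10,5,6.9,-0.1,0],[60,0,-10,0,6.9,-0.1,0],[60,0,-10,0,6.9,-0.1,0],[60,0,-10,0,6.9,-0.1,0],[60,0,-10,0,6.9,-0.1,0],[60,0,-10,0,6.9,-0.1,0]]}}

```text
clock: 17.63
eef_pos: [512.6, -84.8, 204.5]
tool_rot: [-1.874, -1.853, -0.595]
force: [0.3, 1.9, 0.4]
opening: 0.601
finger_force: 0.0
```

Call:
{"op": "play_rows", "data": {"series": [[60,0,0,0,6.9,-0.1,0],[60,0,0,0,0,0,0],[60,0,0,0,0,0,0],[60,0,0,0,0,0,0]]}}

```text
clock: 17.97
eef_pos: [512.0, -84.1, 202.8]
tool_rot: [-1.801, -1.78, -0.68]
force: [-0.3, -0.3, 0.5]
opening: 0.597
finger_force: 0.0
```

```bash
python3 st.py
python3 - <<'E'
from h import *
o=get_obs();im=save("wrist","w7.png");c=cam("wrist",o);np.savez("w7.npz",e=o["eef_pos"],r=o["tool_rot"])
print(proj(bed2w([[115,0,14],[57.5,0,14],[57.5,0,28],[0,0,14]],513.2,14,np.radians(-1.4)),c).round())
for r in regions_of("wrist","red_center")[:2]: print(r["score"],r["at"],r["mask"].sum())
cv2.imwrite("pics/w7c.png",cv2.convertScaleAbs(im[:,:,::-1],alpha=1.8))
E
```

```text
t 17.9667 p [512.  -84.1 202.8] x [0.013 0.742 0.67 ] y [ 1.    -0.007 -0.012] z [-0.004  0.67  -0.742] F [-0.3 -0.3  0.5] op 0.597 ff 0.0 q [ 0.02  0.54  0.62  1.78 -0.86  1.53  0.96]
[[320. 288.]
 [322. 260.]
 [322. 247.]
 [323. 241.]]
```

View pics/w7c.png

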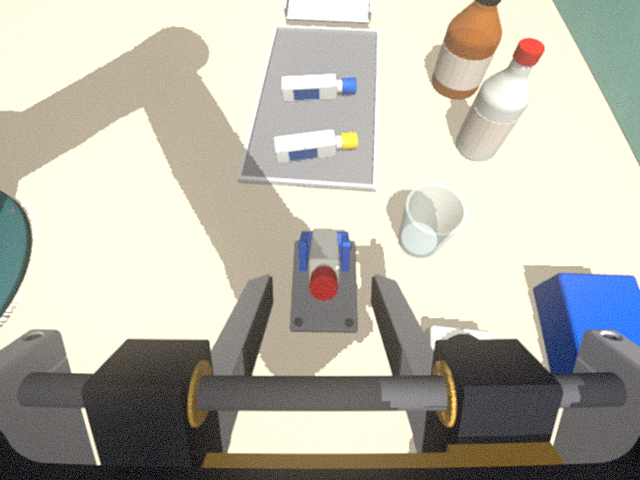

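Call:
{"op": "play_rows", "data": {"series": [[60,0.5,-4,-23,1.5,0,-0.5],[60,0,-4,-23,1.4,0,-0.5],[60,0,0,0,0,0,0],[60,0,13,-13,0,0,0],[60,0,16,-16,0,0,0],[60,0,16,-16,0,0,0],[60,0,14,-14,0,0,0],[60,0,11,-11,0,0,0],[60,0,8,-8,0,0,0],[60,0,0,0,0,0,0],[60,0,0,0,0,0,0]]}}

```text
clock: 18.98
eef_pos: [512.5, -14.6, 78.9]
tool_rot: [-1.784, -1.732, -0.727]
force: [0.1, -0.1, 0.6]
opening: 0.603
finger_force: 0.0
```

```bash
python3 st.py
```

```text
t 18.9833 p [512.5 -14.6  78.9] x [0.026 0.706 0.708] y [ 1.    -0.024 -0.013] z [ 0.008  0.708 -0.707] F [ 0.1 -0.1  0.6] op 0.603 ff 0.0 q [ 0.    0.69  0.52  1.91 -1.04  1.35  1.11]
```

Call:
{"op": "play_rows", "data": {"series": [[0,0,0,0,0,0,0],[0,0,0,0,0,0,0],[0,0,0,0,0,0,0],[0,0,0,0,0,0,0],[0,0,0,0,0,0,0],[0,0,0,0,0,0,0],[0,0,0,0,0,0,0],[0,0,0,10,0,0,0],[0,0,0,20,0,0,0],[0,0,0,25,0,0,0],[0,0,0,25,0,0,0],[0,0,0,20,0,0,0]]}}

```text
clock: 19.98
eef_pos: [512.2, -14.7, 180.5]
tool_rot: [-1.785, -1.732, -0.727]
force: [0.3, -0.0, -1.0]
opening: 0.291
finger_force: 30.0
```

Call:
{"op": "play_rows", "data": {"series": [[0,2,-20,0,-6,0,0],[0,4,-30,0,-6,0,0],[0,5,-35,0,-6,0,0],[0,5,-35,0,-6,0,0],[0,5,-35,0,-6,0,0],[0,5,-35,0,-6,0,0],[0,5,-35,0,-6,0,0],[0,5,-35,0,-3,0,0],[0,5,-35,0,0,0,1.7],[0,5,-35,0,0,0,1.7],[0,5,-30,0,0,0,1.7],[0,4,-24,0,0,0,1.7]]}}

```text
clock: 20.98
eef_pos: [566.8, -400.8, 178.7]
tool_rot: [2.114, 2.317, 0.011]
force: [-0.2, -0.1, -0.8]
opening: 0.295
finger_force: 30.0
```

Call:
{"op": "play_rows", "data": {"series": [[0,0,0,0,0,0,0],[0,0,0,0,0,0,0],[0,0,0,0,0,0,0]]}}

```text
clock: 21.23
eef_pos: [567.2, -398.0, 178.4]
tool_rot: [2.115, 2.317, 0.012]
force: [0.7, 1.0, -1.2]
opening: 0.294
finger_force: 30.0
```

```bash
python3 st.py
python3 - <<'E'
from h import *
o=get_obs();im=save("wrist","w8.png");c=cam("wrist",o);np.savez("w8.npz",e=o["eef_pos"],r=o["tool_rot"])
cv2.imwrite("pics/w8c.png",cv2.convertScaleAbs(im[:,:,::-1],alpha=1.8))
a=np.radians(5.35);u=np.array([np.cos(a),np.sin(a)]);v=np.array([-u[1],u[0]]);C=np.array([561,-327.5])
print([proj([[*(C+30*i*u+105*j*v),50]],c)[0].round().tolist() for i,j in((-1,-1),(-1,1),(1,1),(1,-1))])
E
```

```text
t 21.2333 p [ 567.2 -398.   178.4] x [-0.091  0.996  0.002] y [0.996 0.091 0.008] z [ 0.008  0.003 -1.   ] F [ 0.7  1.  -1.2] op 0.294 ff 29.972585141658783 q [ 0.08  0.68  0.77  1.48 -0.5   1.19  1.02]
[[289.0, 266.0], [281.0, 19.0], [356.0, 19.0], [351.0, 266.0]]
```

View pics/w8c.png

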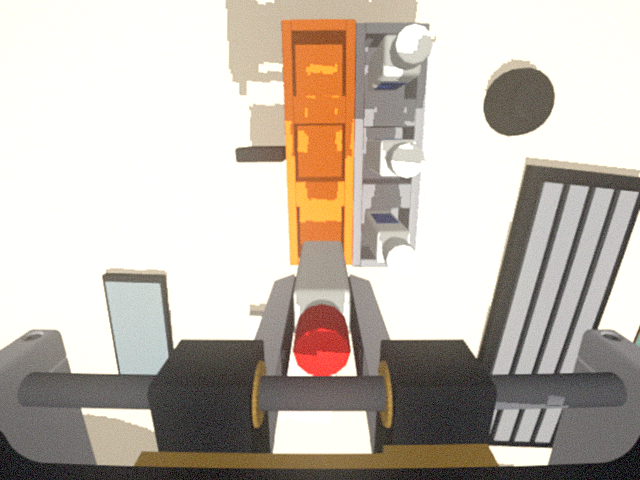

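Call:
{"op": "play_rows", "data": {"series": [[0,0,0,-20,0,0,0],[0,0,0,-30,0,0,0],[0,0,0,-30,0,0,0],[0,0,0,-18,0,0,0],[0,0,0,-9,0,0,0],[0,0,0,-6,0,0,0],[0,0,0,-2,0,0,0],[0,0,0,0,0,0,0],[0,0,0,0,0,0,0]]}}

```text
clock: 22.03
eef_pos: [567.8, -398.9, 64.6]
tool_rot: [2.113, 2.316, 0.012]
force: [-0.5, -0.4, -0.8]
opening: 0.294
finger_force: 30.0
```

Call:
{"op": "play_rows", "data": {"series": [[0,0,0,-1,0,0,0],[0,0,0,-1,0,0,0],[0,0,0,0,0,0,0]]}}

```text
clock: 22.28
eef_pos: [567.4, -398.6, 61.6]
tool_rot: [2.114, 2.317, 0.012]
force: [-0.1, 0.1, -1.8]
opening: 0.298
finger_force: 30.0
```

Call:
{"op": "play_rows", "data": {"series": [[0,0,0,-1,0,0,0],[0,0,0,0,0,0,0],[0,0,0,-1,0,0,0],[0,0,0,0,0,0,0]]}}

```text
clock: 22.62
eef_pos: [567.6, -398.9, 60.2]
tool_rot: [2.114, 2.317, 0.012]
force: [-0.8, 1.8, 9.7]
opening: 0.297
finger_force: 30.0
```

Call:
{"op": "play_rows", "data": {"series": [[50,0,0,0,0,0,0],[50,0,0,0,0,0,0],[50,0,0,0,0,0,0],[50,0,0,0,0,0,0],[50,0,0,5,0,0,0],[50,0,0,20,0,0,0],[50,0,0,35,0,0,0],[50,0,0,35,0,0,0],[50,0,0,35,0,0,0],[50,0,0,35,0,0,0],[50,0,0,30,0,0,0]]}}

```text
clock: 23.53
eef_pos: [567.1, -398.8, 257.3]
tool_rot: [2.114, 2.316, 0.011]
force: [1.1, 0.2, -0.1]
opening: 0.502
finger_force: 0.0
```

Call:
{"op": "play_rows", "data": {"series": [[60,-8,35,0,0,0,5],[60,-8,35,0,0,0,5],[60,-8,35,0,0,0,5],[60,-8,35,0,0,0,5],[60,-8,35,0,0,0,5],[60,-8,35,0,0,0,5],[60,-8,35,0,0,0,5],[60,-8,35,0,0,0,5],[60,-8,35,0,0,0,5],[60,-8,35,0,0,0,5],[60,-8,35,0,0,0,5],[60,-8,35,0,0,0,5]]}}

```text
clock: 24.53
eef_pos: [470.5, 22.7, 254.9]
tool_rot: [0.667, 3.069, 0.014]
force: [1.5, 0.5, -0.0]
opening: 0.597
finger_force: 0.0
```

Call:
{"op": "play_rows", "data": {"series": [[60,-8,35,0,0,0,5],[60,-8,35,0,0,0,5],[60,-8,35,0,0,0,5],[60,-8,35,0,0,0,5],[60,-8,34,0,0,0,5],[60,-8,0,0,0,0,0],[60,0,0,0,0,0,0],[60,0,0,0,0,0,0],[60,0,0,0,0,0,0]]}}

```text
clock: 25.28
eef_pos: [423.8, 194.3, 254.6]
tool_rot: [0.003, -3.141, -0.013]
force: [0.6, 0.7, 1.0]
opening: 0.602
finger_force: 0.0
```

```bash
cat > fit.py <<'E'
from h import *
import sys
from scipy.optimize import minimize
# fit lying bottle (x,y,yaw) so its rendered silhouette overlaps the segmentation mask
def sil(v,c,shape=(480,640)):
    x,y,a=v;u=np.array([np.cos(a),np.sin(a),0]);n=np.array([-u[1],u[0],0]);m=np.zeros(shape,np.uint8);o=np.array([x,y,18.])
    S=8
    def hull(P):
        p=proj(P,c); h=cv2.convexHull((p*2**4).astype(np.int32)); cv2.fillConvexPoly(m,h,1,cv2.LINE_8,4)
    hull([o+s*u+j*14*n+[0,0,k*14] for s in(-57.5,27.5) for j in(-1,1) for k in(-1,1)])
    th=np.linspace(0,2*np.pi,16)
    hull([o+s*u+12*np.cos(t)*n+[0,0,12*np.sin(t)] for s in(35,57.5) for t in th])
    return m.astype(bool)
def fit(q,v0,fn=None):
    o=get_obs();c=cam("wrist",o);im=get_image("wrist")
    if fn: cv2.imwrite("pics/"+fn,im[:,:,::-1])
    R=regions_of("wrist",q+"_center")
    for r in R[:2]: print(q,round(r["score"],2),np.round(r["at"]).tolist(),r["mask"].sum())
    m=R[0]["mask"]; cost=lambda v:-(lambda s:(s&m).sum()/max(1,(s|m).sum()))(sil((v[0],v[1],v[2]/57),c))
    p0=toplane([R[0]["at"][::-1]],18,c)[0]
    best=min((minimize(cost,[p0[0]+dx,p0[1],np.degrees(v0)*1+da],method="Nelder-Mead",options=dict(initial_simplex=None,xatol=.05,fatol=1e-4)) for dx in(0,6) for da in(-4,4)),key=lambda r:r.fun)
    v=best.x; print("centre",v[:2].round(1),"axis deg",round(np.degrees(v[2]/57),1),"iou",-round(best.fun,3)); return v,c,m
E
python3 st.py
python3 - <<'E'
from fit import *
fit("yellow",np.radians(4),"w9.png"); fit("blue",np.radians(3))
E
```

```text
t 25.2833 p [423.8 194.3 254.6] x [-1.    -0.002  0.001] y [-0.002  1.     0.009] z [-0.001  0.009 -1.   ] F [0.6 0.7 1. ] op 0.602 ff 0.0 q [-0.84  0.08  0.37  1.94 -0.04  1.12  1.12]
yellow 0.21 [433.0, 397.0] 1040
centre [807.4 320. ] axis deg 8.4 iou 0.571
blue 0.68 [256.0, 397.0] 1611
blue 0.67 [284.0, 163.0] 2642
centre [507.  299.8] axis deg 7.1 iou 0.71
```

Run:
```python
import cv2
t=cv2.imread("pics/w9.png"); cv2.imwrite("pics/w9c.png",cv2.convertScaleAbs(cv2.resize(t[130:350,120:500],(798,462),interpolation=cv2.INTER_CUBIC),alpha=1.8))
```

```text
(no output)
```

View pics/w9c.png

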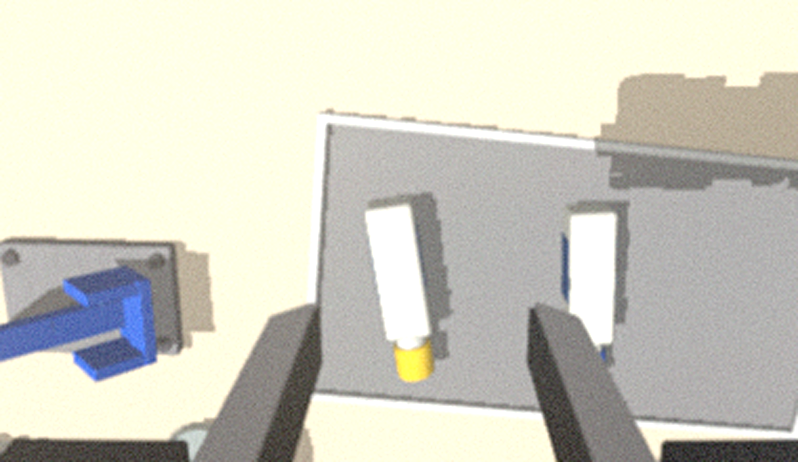

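Run:
```python
from box import *
o=get_obs();c=cam("wrist",o)
f=lambda p:np.array(p)/2.1+[119.8,129.8]
box(f([[365,211],[412,205],[386,340],[430,335]]),c)
p=toplane(f([[413,362]]),22,c); print("cap",p)
# white threshold corners as a second reading
im=cv2.imread("pics/w9.png");m=(im.min(2)>125).astype(np.uint8)
sub=np.zeros_like(m);a=f([[350,190],[445,352]]).astype(int);sub[a[0,1]:a[1,1],a[0,0]:a[1,0]]=m[a[0,1]:a[1,1],a[0,0]:a[1,0]]
q=cv2.boxPoints(cv2.minAreaRect(np.argwhere(sub)[:,::-1].astype(np.float32)));print(q.tolist(),((q-[119.8,129.8])*2.1).round().tolist(),np.percentile(im.min(2)[a[0,1]:a[1,1],a[0,0]:a[1,0]],[10,50,90]))
```

```text
len 82.5 w 27.4 27.1 axis 7.5 centre [503.2 183.7]
cap [[550.85711736 190.10323642  22.        ]]
[[293.2432556152344, 230.45944213867188], [313.8378601074219, 227.02700805664062], [324.8919372558594, 293.3513488769531], [304.2973327636719, 296.7837829589844]] [[364.0, 211.0], [407.0, 204.0], [431.0, 343.0], [387.0, 351.0]] [ 69. 103. 150.]
```

Call:
{"op": "play_rows", "data": {"series": [[45,20,-3,-15,0,0,2],[45,20,-3,-15,0,0,2],[45,20,-2,-15,0,0,2],[45,21,-2,-15,0,0,1.5],[45,0,0,-36,0,0,0],[45,0,0,-36,0,0,0],[45,0,0,-36,0,0,0],[45,0,0,-36,0,0,0],[45,0,0,-22,0,0,0],[45,0,0,-14,0,0,0],[45,0,0,-7,0,0,0],[45,0,0,0,0,0,0]]}}

```text
clock: 26.48
eef_pos: [503.8, 184.7, 6.1]
tool_rot: [0.211, -3.131, -0.011]
force: [0.9, -0.9, 0.4]
opening: 0.451
finger_force: 0.0
```

Call:
{"op": "play_rows", "data": {"series": [[0,0,0,0,0,0,0],[0,0,0,0,0,0,0],[0,0,0,0,0,0,0],[0,0,0,0,0,0,0],[0,0,0,0,0,0,0]]}}

```text
clock: 26.9
eef_pos: [505.0, 185.6, 8.4]
tool_rot: [0.212, -3.134, -0.014]
force: [0.2, -1.7, 8.4]
opening: 0.298
finger_force: 29.9
```

```bash
python3 st.py
```

```text
t 26.9 p [505.  185.6   8.4] x [-0.991 -0.135 -0.   ] y [-0.135  0.991  0.009] z [-0.001  0.009 -1.   ] F [ 0.2 -1.7  8.4] op 0.298 ff 29.891656637191772 q [-0.65  0.56  0.3   1.98 -0.28  0.65  1.54]
```

Call:
{"op": "play_rows", "data": {"series": [[0,0,0,10,0,0,0],[0,0,0,25,0,0,0],[0,0,0,30,0,0,0],[0,0,0,30,0,0,0],[0,0,-10,25,0,0,-7],[0,0,-15,15,0,0,-7],[0,1,-15,15,0,0,-7],[0,1,-15,15,0,0,-7],[0,1,-15,10,0,0,-7],[0,1,-15,5,0,0,-7],[0,1,-15,5,0,0,-7],[0,1,-15,5,0,0,-7]]}}

```text
clock: 27.9
eef_pos: [510.1, 69.7, 198.6]
tool_rot: [1.292, 2.861, 0.015]
force: [-1.4, 0.1, -0.4]
opening: 0.297
finger_force: 29.9
```

Call:
{"op": "play_rows", "data": {"series": [[0,0,-16,0,0,0,-7],[0,0,-16,0,0,0,-7],[0,0,-16,0,0,0,-7],[0,1,-16,0,0,0,-7],[0,1,-16,0,0,0,-7],[0,0,-16,0,0,0,-7],[0,0,0,0,0,0,-1.1],[0,0,0,0,0,0,0],[0,0,0,0,0,0,0]]}}

```text
clock: 28.65
eef_pos: [512.2, -24.8, 197.7]
tool_rot: [2.241, 2.196, 0.012]
force: [-0.0, 0.1, -0.8]
opening: 0.298
finger_force: 29.9
```

Call:
{"op": "play_rows", "data": {"series": [[0,0,0,-5,-6.4,0.1,0],[0,0,0,-5,-6.4,0.1,0],[0,0,0,-5,-6.4,0.2,0],[0,0,0,-5,-6.4,0.2,0],[0,0,0,-5,-6.4,0.2,0],[0,0,0,-5,-6.5,0.2,0],[0,0,0,-5,-6.5,0.2,0],[0,0,0,0,0,0,0],[0,0,0,0,0,0,0],[0,0,0,0,0,0,0]]}}

```text
clock: 29.48
eef_pos: [512.3, -25.5, 162.6]
tool_rot: [1.779, 1.747, -0.731]
force: [-0.4, -0.4, 0.2]
opening: 0.296
finger_force: 29.9
```

```bash
python3 st.py
```

```text
t 29.4833 p [512.3 -25.5 162.6] x [ 0.014  0.709 -0.705] y [ 1.    -0.017  0.003] z [-0.01  -0.705 -0.709] F [-0.4 -0.4  0.2] op 0.296 ff 29.86867994070053 q [-1.16  0.7   0.98  1.92  0.22  1.02 -0.4 ]
```

Call:
{"op": "play_rows", "data": {"series": [[0,0,-1,-20,0,0,0],[0,0,-1,-30,0,0,0],[0,0,0,-18,0,0,0],[0,0,0,-9,0,0,0],[0,0,0,-4,0,0,0],[0,0,0,-2,0,0,0],[0,0,0,-1,0,0,0],[0,0,0,0,0,0,0],[0,0,0,0,0,0,0]]}}

```text
clock: 30.23
eef_pos: [512.6, -27.4, 79.0]
tool_rot: [1.779, 1.745, -0.73]
force: [0.2, -0.2, -1.0]
opening: 0.295
finger_force: 29.9
```

Call:
{"op": "play_rows", "data": {"series": [[0,0,0,-1,0,0,0],[0,0,0,0,0,0,0],[0,0,0,0,0,0,0]]}}

```text
clock: 30.48
eef_pos: [512.3, -27.5, 77.4]
tool_rot: [1.779, 1.745, -0.732]
force: [-0.7, -0.1, -0.8]
opening: 0.297
finger_force: 29.9
```

Call:
{"op": "play_rows", "data": {"series": [[0,0,0,-1,0,0,0],[0,0,0,-1,0,0,0],[0,0,0,0,0,0,0],[0,0,0,0,0,0,0]]}}

```text
clock: 30.82
eef_pos: [512.5, -27.4, 76.4]
tool_rot: [1.778, 1.744, -0.733]
force: [-7.5, 11.4, 24.6]
opening: 0.296
finger_force: 30.0
```

Call:
{"op": "play_rows", "data": {"series": [[60,0,0,1,0,0,0],[60,0,0,0,0,0,0],[60,0,0,0,0,0,0],[60,0,0,0,0,0,0],[60,0,0,0,0,0,0],[60,0,0,0,0,0,0],[60,0,4,4,0,0,0],[60,0,8,8,0,0,0],[60,0,15,15,0,0,0],[60,0,15,15,0,0,0],[60,0,10,15,0,0,0]]}}

```text
clock: 31.73
eef_pos: [512.4, 26.5, 134.5]
tool_rot: [1.778, 1.746, -0.731]
force: [-0.3, 0.2, -0.7]
opening: 0.599
finger_force: 0.0
```

Call:
{"op": "play_rows", "data": {"series": [[60,0,-6,15,6.9,-0.1,0],[60,0,-8,15,6.9,-0.1,0],[60,0,-9,15,6.9,-0.1,0],[60,0,-10,10,6.9,-0.1,0],[60,0,-10,5,6.9,-0.1,0],[60,0,-10,5,6.9,-0.1,0],[60,0,-10,5,6.9,-0.1,0],[60,0,-10,0,6.9,-0.1,0],[60,0,-10,0,6.9,-0.1,0],[60,0,-10,0,6.9,-0.1,0],[60,0,-10,0,6.9,-0.1,0],[60,0,-10,0,6.9,-0.1,0]]}}

```text
clock: 32.73
eef_pos: [512.0, -83.7, 203.9]
tool_rot: [-1.889, -1.86, -0.589]
force: [0.5, 1.6, -0.8]
opening: 0.601
finger_force: 0.0
```

Call:
{"op": "play_rows", "data": {"series": [[60,0,0,0,6.9,-0.1,0],[60,0,0,0,2,0,0],[60,0,0,0,0,0,0],[60,0,0,0,0,0,0],[60,0,0,0,0,0,0]]}}

```text
clock: 33.15
eef_pos: [511.5, -82.8, 202.6]
tool_rot: [-1.793, -1.764, -0.703]
force: [0.2, 1.1, 0.0]
opening: 0.602
finger_force: 0.0
```

```bash
python3 st.py
python3 - <<'E'
from h import *
o=get_obs();im=save("wrist","w10.png");c=cam("wrist",o)
print("pred cap axis, pts",proj(bed2w([[115,0,14],[103,0,14],[57.5,0,14]],513.2,14,np.radians(-1.4)),c).round(1).tolist())
hsv=cv2.cvtColor(im,cv2.COLOR_RGB2HSV)
m=((hsv[...,0]>18)&(hsv[...,0]<35)&(hsv[...,1]>150)).astype(np.uint8)
n,l,s,ce=cv2.connectedComponentsWithStats(m)
print([(s[i].tolist(),ce[i].round(1).tolist()) for i in range(1,n) if s[i,4]>40])
for r in regions_of("wrist","yellow_center")[:2]: print(r["score"],r["at"],r["mask"].sum())
E
```

```text
t 33.15 p [511.5 -82.8 202.6] x [0.015 0.728 0.686] y [ 1.    -0.013 -0.008] z [ 0.002  0.686 -0.728] F [0.2 1.1 0. ] op 0.602 ff 0.0 q [ 0.02  0.55  0.64  1.78 -0.88  1.55  0.97]
pred cap axis, pts [[320.6, 291.5], [320.8, 285.0], [321.5, 264.5]]
[([309, 271, 28, 33, 676], [322.8, 288.2]), ([446, 407, 10, 22, 59], [451.3, 417.8]), ([461, 442, 101, 25, 1029], [510.9, 454.6]), ([442, 457, 20, 11, 76], [452.6, 462.2])]
0.91 [269.8, 322.6] 1923
```

Call:
{"op": "play_rows", "data": {"series": [[60,1,-5,-23,0.9,0,-0.3],[60,0.5,-5,-23,0.8,0,-0.3],[60,0,0,0,0,0,0],[60,0,13,-13,0,0,0],[60,0,16,-16,0,0,0],[60,0,16,-16,0,0,0],[60,0,14,-14,0,0,0],[60,0,11,-11,0,0,0],[60,0,8,-8,0,0,0],[60,0,0,0,0,0,0],[60,0,0,0,0,0,0]]}}

```text
clock: 34.17
eef_pos: [512.8, -15.7, 78.3]
tool_rot: [-1.784, -1.734, -0.73]
force: [0.3, -0.3, -0.3]
opening: 0.6
finger_force: 0.0
```

```bash
python3 st.py
```

```text
t 34.1667 p [512.8 -15.7  78.3] x [0.024 0.706 0.708] y [ 1.    -0.024 -0.01 ] z [ 0.01   0.708 -0.706] F [ 0.3 -0.3 -0.3] op 0.6 ff 0.0 q [-0.01  0.7   0.54  1.91 -1.05  1.36  1.12]
```

Call:
{"op": "play_rows", "data": {"series": [[0,0,0,0,0,0,0],[0,0,0,0,0,0,0],[0,0,0,0,0,0,0],[0,0,0,0,0,0,0],[0,0,0,0,0,0,0],[0,0,0,0,0,0,0],[0,0,0,0,0,0,0],[0,0,0,10,0,0,0],[0,0,0,20,0,0,0],[0,0,0,25,0,0,0],[0,0,0,25,0,0,0],[0,0,0,20,0,0,0]]}}

```text
clock: 35.17
eef_pos: [512.6, -15.8, 179.9]
tool_rot: [-1.785, -1.734, -0.731]
force: [0.2, 0.2, -0.4]
opening: 0.299
finger_force: 30.0
```

Call:
{"op": "play_rows", "data": {"series": [[0,2,-15,4,-6,0,0],[0,4,-25,4,-6,0,0],[0,4,-30,4,-6,0,0],[0,5,-30,4,-6,0,0],[0,5,-30,4,-6,0,0],[0,5,-30,0,-6,0,0],[0,5,-30,0,-6,0,0],[0,5,-30,0,-3,0,0],[0,5,-30,0,0,0,1.7],[0,4,-30,0,0,0,1.7],[0,2,-20,0,0,0,1.7],[0,2,-12,0,0,0,1.7]]}}

```text
clock: 36.17
eef_pos: [559.5, -331.1, 197.6]
tool_rot: [2.113, 2.318, 0.013]
force: [0.2, 0.8, -0.4]
opening: 0.299
finger_force: 30.0
```

Call:
{"op": "play_rows", "data": {"series": [[0,0,0,0,0,0,0],[0,0,0,0,0,0,0],[0,0,0,0,0,0,0]]}}

```text
clock: 36.42
eef_pos: [560.4, -327.3, 197.5]
tool_rot: [2.113, 2.319, 0.015]
force: [0.4, 0.3, -0.6]
opening: 0.294
finger_force: 30.0
```

```bash
cat > car.py <<'E'
from h import *
# compare carrier's expected top outline with the orange pixels in the wrist picture
o=get_obs();im=save("wrist","car%d.png"%int(o["clock"]*10));c=cam("wrist",o)
a=np.radians(5.35);u=np.array([np.cos(a),np.sin(a)]);v=np.array([-u[1],u[0]]);C=np.array([561,-327.5])
E=np.array([proj([[*(C+30*i*u+105*j*v),50]],c)[0] for i,j in((-1,-1),(-1,1),(1,1),(1,-1))]);print("pred",E.round(1).tolist())
hsv=cv2.cvtColor(im,cv2.COLOR_RGB2HSV);m=(hsv[...,0]>4)&(hsv[...,0]<16)&(hsv[...,1]>170)&(hsv[...,2]>70)
for row in (E[:,1].min()+np.array([.15,.35,.55,.75,.9])*(np.ptp(E[:,1]))).astype(int):
    if row<479:
        k=np.flatnonzero(m[row]); f=lambda p,q:p[0]+(row-p[1])/(q[1]-p[1])*(q[0]-p[0])
        print(row,"orange cols",k.min() if len(k) else None,k.max() if len(k) else None,"pred",round(f(E[0],E[1])),round(f(E[2],E[3])))
E
python3 st.py; python3 car.py
```

```text
t 36.4167 p [ 560.4 -327.3  197.5] x [-0.093  0.996  0.003] y [0.996 0.093 0.01 ] z [ 0.01   0.004 -1.   ] F [ 0.4  0.3 -0.6] op 0.294 ff 29.97719943523407 q [-0.07  0.58  0.81  1.58 -0.46  1.17  0.93]
pred [[292.2, 321.7], [286.1, 114.3], [352.5, 114.2], [348.0, 321.3]]
145 orange cols 288 350 pred 287 352
186 orange cols 289 350 pred 288 351
228 orange cols 290 349 pred 289 350
269 orange cols 292 348 pred 291 349
300 orange cols None None pred 292 349
```

Call:
{"op": "play_rows", "data": {"series": [[0,0,0,-20,0,0,0],[0,0,0,-35,0,0,0],[0,0,0,-35,0,0,0],[0,0,0,-22,0,0,0],[0,0,0,-12,0,0,0],[0,0,0,-8,0,0,0],[0,0,0,-2,0,0,0],[0,0,0,0,0,0,0],[0,0,0,0,0,0,0]]}}

```text
clock: 37.22
eef_pos: [561.3, -328.0, 65.1]
tool_rot: [2.11, 2.318, 0.015]
force: [-0.2, 0.5, -0.9]
opening: 0.299
finger_force: 30.0
```

Call:
{"op": "play_rows", "data": {"series": [[0,0,0,-1,0,0,0],[0,0,0,-1,0,0,0],[0,0,0,0,0,0,0],[0,0,0,0,0,0,0]]}}

```text
clock: 37.55
eef_pos: [560.7, -327.7, 62.0]
tool_rot: [2.111, 2.319, 0.014]
force: [0.7, -0.7, -0.7]
opening: 0.294
finger_force: 30.0
```

Call:
{"op": "play_rows", "data": {"series": [[0,0,0,-1,0,0,0],[0,0,0,0,0,0,0],[0,0,0,-1,0,0,0],[0,0,0,0,0,0,0],[0,0,0,0,0,0,0]]}}

```text
clock: 37.97
eef_pos: [560.8, -327.8, 60.5]
tool_rot: [2.111, 2.319, 0.014]
force: [-3.2, 2.2, 11.3]
opening: 0.296
finger_force: 30.0
```

Call:
{"op": "play_rows", "data": {"series": [[50,0,0,0,0,0,0],[50,0,0,0,0,0,0],[50,0,0,0,0,0,0],[50,0,0,0,0,0,0],[50,0,0,5,0,0,0],[50,0,0,20,0,0,0],[50,0,0,35,0,0,0],[50,0,0,35,0,0,0],[50,0,0,35,0,0,0],[50,0,0,35,0,0,0],[50,0,0,30,0,0,0]]}}

```text
clock: 38.88
eef_pos: [560.0, -328.0, 257.4]
tool_rot: [2.111, 2.318, 0.013]
force: [-0.1, -0.6, 0.9]
opening: 0.5
finger_force: 0.0
```

Call:
{"op": "play_rows", "data": {"series": [[60,-8,35,0,0,0,5],[60,-8,35,0,0,0,5],[60,-8,35,0,0,0,5],[60,-8,35,0,0,0,5],[60,-8,35,0,0,0,5],[60,-8,35,0,0,0,5],[60,-8,35,0,0,0,5],[60,-8,35,0,0,0,5],[60,-8,35,0,0,0,5],[60,-8,35,0,0,0,5],[60,-8,35,0,0,0,5],[60,-8,35,0,0,0,5]]}}

```text
clock: 39.88
eef_pos: [463.6, 93.5, 255.1]
tool_rot: [0.664, 3.07, 0.017]
force: [0.7, 0.8, 0.1]
opening: 0.602
finger_force: 0.0
```

Call:
{"op": "play_rows", "data": {"series": [[100,-8,35,0,0,0,5],[100,-8,35,0,0,0,5],[100,-8,35,0,0,0,5],[100,-8,35,0,0,0,5],[100,-8,35,0,0,0,5],[100,-8,35,0,0,0,0],[100,0,0,0,0,0,0],[100,0,0,0,0,0,0],[100,0,0,0,0,0,0]]}}

```text
clock: 40.63
eef_pos: [416.8, 301.4, 254.7]
tool_rot: [0.009, -3.14, -0.015]
force: [-0.5, -0.8, -0.1]
opening: 0.999
finger_force: 0.0
```

```bash
python3 st.py
python3 - <<'E'
from h import *
from box import box
o=get_obs();im=save("wrist","w11.png");c=cam("wrist",o)
R=regions_of("wrist","blue_center")
for r in R[:2]:
    print(round(r["score"],2),np.round(r["at"][::-1]).tolist(),r["mask"].sum(),toplane([r["at"][::-1]],25,c)[0].round(1))
    m=r["mask"]; g=im.min(2); b=(m&(g>130)).astype(np.uint8)
    n,l,s,ce=cv2.connectedComponentsWithStats(b)
    if n<2: continue
    k=1+s[1:,4].argmax(); q=cv2.boxPoints(cv2.minAreaRect(np.argwhere(l==k)[:,::-1].astype(np.float32)))
    q=q[np.argsort(q[:,1])]; print(s[k,4],q.round(1).tolist()); box(q,c)
    y,x=np.round(r["at"]).astype(int); cv2.imwrite("pics/w11c.png",cv2.convertScaleAbs(cv2.resize(im[y-55:y+65,x-70:x+70,::-1],None,fx=5,fy=5,interpolation=cv2.INTER_CUBIC)[:600],alpha=1.8)) if r is R[0] else 0
E
```

```text
t 40.6333 p [416.8 301.4 254.7] x [-1.    -0.006  0.002] y [-0.006  1.     0.009] z [-0.002  0.009 -1.   ] F [-0.5 -0.8 -0.1] op 0.999 ff 0.0 q [-0.99  0.17  0.35  1.84 -0.07  1.14  0.96]
0.59 [314.0, 269.0] 1809 [495.8 294.   25. ]
1158 [[324.1000061035156, 237.6999969482422], [304.29998779296875, 239.10000610351562], [328.5, 302.3999938964844], [308.70001220703125, 303.70001220703125]]
len 87.7 w 24.3 25.8 axis 3.6 centre [511.4 298.5]
```

Call:
{"op": "play_rows", "data": {"series": [[60,23,-1,-15,0,0,1],[60,23,-1,-15,0,0,1],[60,24,0,-15,0,0,0.7],[60,24,0,-15,0,0,0],[60,0,0,-36,0,0,0],[60,0,0,-36,0,0,0],[60,0,0,-36,0,0,0],[60,0,0,-36,0,0,0],[60,0,0,-22,0,0,0],[60,0,0,-14,0,0,0],[60,0,0,-6,0,0,0],[60,0,0,0,0,0,0]]}}

```text
clock: 41.73
eef_pos: [510.8, 299.7, 8.4]
tool_rot: [0.083, -3.138, -0.015]
force: [1.0, 0.4, 0.4]
opening: 0.601
finger_force: 0.0
```

Call:
{"op": "play_rows", "data": {"series": [[0,0,0,0,0,0,0],[0,0,0,0,0,0,0],[0,0,0,0,0,0,0],[0,0,0,0,0,0,0],[0,0,0,0,0,0,0],[0,0,0,0,0,0,0],[0,0,0,0,0,0,0]]}}

```text
clock: 42.32
eef_pos: [511.0, 300.6, 9.5]
tool_rot: [0.085, -3.139, -0.017]
force: [-1.9, -0.9, 8.2]
opening: 0.292
finger_force: 30.0
```

```bash
python3 st.py
```

```text
t 42.3167 p [511.  300.6   9.5] x [-0.999 -0.054  0.001] y [-0.054  0.998  0.011] z [-0.001  0.011 -1.   ] F [-1.9 -0.9  8.2] op 0.292 ff 29.961128532886505 q [-0.8   0.63  0.29  1.84 -0.27  0.71  1.27]
```

Call:
{"op": "play_rows", "data": {"series": [[0,0,0,10,0,0,0],[0,0,0,25,0,0,0],[0,0,0,30,0,0,0],[0,0,0,30,0,0,0],[0,0,-15,25,0,0,-7],[0,0,-25,15,0,0,-7],[0,0,-25,15,0,0,-7],[0,0,-25,15,0,0,-7],[0,0,-25,10,0,0,-7],[0,0,-25,5,0,0,-7],[0,0,-25,5,0,0,-7],[0,0,-25,5,0,0,-7]]}}

```text
clock: 43.32
eef_pos: [510.3, 109.2, 199.8]
tool_rot: [1.407, 2.805, 0.017]
force: [0.4, 0.5, -0.2]
opening: 0.296
finger_force: 29.9
```

Call:
{"op": "play_rows", "data": {"series": [[0,0,-25,0,0,0,-7],[0,0,-25,0,0,0,-7],[0,0,-25,0,0,0,-7],[0,0,-25,0,0,0,-7],[0,0,-25,0,0,0,-7],[0,1,-13,0,0,0,-3.5],[0,0,0,0,0,0,0],[0,0,0,0,0,0,0]]}}

```text
clock: 43.98
eef_pos: [511.5, -27.8, 199.1]
tool_rot: [2.244, 2.19, 0.014]
force: [-0.4, 0.5, -1.0]
opening: 0.292
finger_force: 29.9
```

Call:
{"op": "play_rows", "data": {"series": [[0,0,0,-5,-6.4,0.1,0],[0,0,0,-5,-6.4,0.1,0],[0,0,0,-5,-6.4,0.2,0],[0,0,0,-5,-6.4,0.2,0],[0,0,0,-5,-6.4,0.2,0],[0,0,0,-5,-6.5,0.2,0],[0,0,0,-5,-6.5,0.2,0],[0,0,0,0,0,0,0],[0,0,0,0,0,0,0],[0,0,0,0,0,0,0]]}}

```text
clock: 44.82
eef_pos: [511.7, -27.4, 164.0]
tool_rot: [1.779, 1.746, -0.728]
force: [1.3, -0.3, 0.1]
opening: 0.296
finger_force: 29.9
```

```bash
python3 st.py
```

```text
t 44.8167 p [511.7 -27.4 164. ] x [ 0.015  0.709 -0.705] y [ 1.    -0.016  0.005] z [-0.008 -0.705 -0.709] F [ 1.3 -0.3  0.1] op 0.296 ff 29.928744435310364 q [-1.17  0.7   0.99  1.93  0.22  1.02 -0.39]
```

Call:
{"op": "play_rows", "data": {"series": [[0,1,1,-20,0,0,0],[0,0,0,-30,0,0,0],[0,0,0,-18,0,0,0],[0,0,0,-9,0,0,0],[0,0,0,-4,0,0,0],[0,0,0,-2,0,0,0],[0,0,0,-1,0,0,0],[0,0,0,0,0,0,0],[0,0,0,0,0,0,0]]}}

```text
clock: 45.57
eef_pos: [513.0, -26.5, 80.4]
tool_rot: [1.779, 1.744, -0.728]
force: [0.3, -0.0, -1.0]
opening: 0.294
finger_force: 29.9
```

Call:
{"op": "play_rows", "data": {"series": [[0,0,0,-1,0,0,0],[0,0,0,0,0,0,0],[0,0,0,0,0,0,0]]}}

```text
clock: 45.82
eef_pos: [512.7, -26.6, 78.9]
tool_rot: [1.778, 1.744, -0.729]
force: [0.1, 0.5, -0.1]
opening: 0.299
finger_force: 29.9
```

Call:
{"op": "play_rows", "data": {"series": [[0,0,0,-1,0,0,0],[0,0,0,0,0,0,0],[0,0,0,0,0,0,0]]}}

```text
clock: 46.07
eef_pos: [512.6, -26.7, 77.7]
tool_rot: [1.778, 1.744, -0.73]
force: [0.1, 0.3, -1.2]
opening: 0.295
finger_force: 29.9
```

Call:
{"op": "play_rows", "data": {"series": [[0,0,0,-1,0,0,0],[0,0,0,0,0,0,0],[0,0,0,0,0,0,0]]}}

```text
clock: 46.32
eef_pos: [512.7, -26.6, 77.3]
tool_rot: [1.778, 1.744, -0.73]
force: [-2.5, 6.0, 12.6]
opening: 0.295
finger_force: 30.0
```

Call:
{"op": "play_rows", "data": {"series": [[60,0,0,0,0,0,0],[60,0,0,0,0,0,0],[60,0,0,0,0,0,0],[60,0,0,0,0,0,0],[60,0,0,0,0,0,0],[60,0,0,0,0,0,0],[60,0,4,4,0,0,0],[60,0,8,8,0,0,0],[60,0,15,15,0,0,0],[60,0,15,15,0,0,0],[60,0,10,15,0,0,0]]}}

```text
clock: 47.23
eef_pos: [512.8, 27.5, 135.0]
tool_rot: [1.778, 1.745, -0.728]
force: [0.8, -0.4, -0.2]
opening: 0.601
finger_force: 0.0
```

Call:
{"op": "play_rows", "data": {"series": [[60,0,-6,15,6.9,-0.1,0],[60,0,-8,15,6.9,-0.1,0],[60,0,-9,15,6.9,-0.1,0],[60,0,-10,10,6.9,-0.1,0],[60,0,-10,5,6.9,-0.1,0],[60,0,-10,5,6.9,-0.1,0],[60,0,-10,5,6.9,-0.1,0],[60,0,-10,0,6.9,-0.1,0],[60,0,-10,0,6.9,-0.1,0],[60,0,-10,0,6.9,-0.1,0],[60,0,-10,0,6.9,-0.1,0],[60,0,-10,0,6.9,-0.1,0]]}}

```text
clock: 48.23
eef_pos: [512.4, -82.5, 204.3]
tool_rot: [-1.893, -1.86, -0.589]
force: [0.5, 1.6, -0.4]
opening: 0.603
finger_force: 0.0
```

Call:
{"op": "play_rows", "data": {"series": [[60,0,0,0,6.9,-0.1,0],[60,0,0,0,2,0,0],[60,0,0,0,0,0,0],[60,0,0,0,0,0,0],[60,0,0,0,0,0,0]]}}

```text
clock: 48.65
eef_pos: [511.8, -81.6, 203.0]
tool_rot: [-1.796, -1.764, -0.702]
force: [0.3, 1.0, 0.5]
opening: 0.599
finger_force: 0.0
```

```bash
python3 st.py
python3 - <<'E'
from h import *
o=get_obs();im=save("wrist","w12.png");c=cam("wrist",o)
print("pred cap axis, pts",proj(bed2w([[115,0,14],[103,0,14],[57.5,0,14]],513.2,14,np.radians(-1.4)),c).round(1).tolist())
for r in regions_of("wrist","blue_center")[:2]: print(r["score"],r["at"],r["mask"].sum())
hsv=cv2.cvtColor(im,cv2.COLOR_RGB2HSV)
m=((hsv[...,0]>100)&(hsv[...,0]<130)&(hsv[...,1]>130)&(hsv[...,2]>50)).astype(np.uint8)
n,l,s,ce=cv2.connectedComponentsWithStats(m)
print([(s[i].tolist(),ce[i].round(1).tolist()) for i in range(1,n) if s[i,4]>40])
E
```

```text
t 48.65 p [511.8 -81.6 203. ] x [0.016 0.729 0.684] y [ 1.    -0.015 -0.008] z [ 0.004  0.684 -0.73 ] F [0.3 1.  0.5] op 0.599 ff 0.0 q [ 0.01  0.55  0.64  1.78 -0.88  1.55  0.97]
pred cap axis, pts [[320.1, 292.8], [320.3, 286.2], [321.0, 265.4]]
0.73 [267.5, 321.3] 1975
0.49 [310.8, 580.4] 7024
[([336, 238, 6, 14, 49], [338.4, 242.9]), ([298, 246, 8, 30, 170], [301.5, 261.5]), ([341, 246, 8, 30, 158], [344.5, 260.8]), ([309, 272, 28, 33, 588], [322.6, 291.1]), ([542, 277, 98, 96, 5497], [591.5, 315.4])]
```

Cap at (322.6, 291), close to prediction — same regrip.

Call:
{"op": "play_rows", "data": {"series": [[60,0.5,-6,-23,0.9,0,-0.3],[60,0.5,-6,-23,0.8,0,-0.3],[60,0,0,0,0,0,0],[60,0,13,-13,0,0,0],[60,0,16,-16,0,0,0],[60,0,16,-16,0,0,0],[60,0,14,-14,0,0,0],[60,0,11,-11,0,0,0],[60,0,8,-8,0,0,0],[60,0,0,0,0,0,0],[60,0,0,0,0,0,0]]}}

```text
clock: 49.67
eef_pos: [512.7, -16.4, 78.8]
tool_rot: [-1.788, -1.735, -0.729]
force: [-0.6, -0.8, -0.1]
opening: 0.602
finger_force: 0.0
```

```bash
python3 st.py
```

```text
t 49.6667 p [512.7 -16.4  78.8] x [0.025 0.708 0.706] y [ 1.    -0.026 -0.01 ] z [ 0.012  0.706 -0.708] F [-0.6 -0.8 -0.1] op 0.602 ff 0.0 q [-0.01  0.7   0.54  1.91 -1.05  1.36  1.12]
```

Call:
{"op": "play_rows", "data": {"series": [[0,0,0,0,0,0,0],[0,0,0,0,0,0,0],[0,0,0,0,0,0,0],[0,0,0,0,0,0,0],[0,0,0,0,0,0,0],[0,0,0,0,0,0,0],[0,0,0,0,0,0,0],[0,0,0,10,0,0,0],[0,0,0,20,0,0,0],[0,0,0,25,0,0,0],[0,0,0,25,0,0,0],[0,0,0,20,0,0,0]]}}

```text
clock: 50.67
eef_pos: [512.4, -16.6, 180.3]
tool_rot: [-1.788, -1.734, -0.73]
force: [-0.1, -0.5, -0.4]
opening: 0.294
finger_force: 30.0
```

Call:
{"op": "play_rows", "data": {"series": [[0,2,-10,4,-6,0,0],[0,4,-18,4,-6,0,0],[0,4,-22,4,-6,0,0],[0,4,-22,4,-6,0,0],[0,4,-23,4,-6,0,0],[0,4,-24,0,-6,0,0],[0,4,-24,0,-6,0,0],[0,4,-24,0,-3,0,0],[0,4,-24,0,0,0,1.7],[0,4,-24,0,0,0,1.7],[0,2,-14,0,0,0,1.7],[0,1,-10,0,0,0,1.7]]}}

```text
clock: 51.67
eef_pos: [553.1, -257.1, 198.6]
tool_rot: [2.11, 2.315, 0.013]
force: [0.1, -0.6, -1.3]
opening: 0.297
finger_force: 30.0
```

Call:
{"op": "play_rows", "data": {"series": [[0,0,0,0,0,0,0],[0,0,0,0,0,0,0],[0,0,0,0,0,0,0]]}}

```text
clock: 51.92
eef_pos: [553.4, -254.5, 198.3]
tool_rot: [2.111, 2.315, 0.014]
force: [-1.1, -0.5, -1.1]
opening: 0.295
finger_force: 30.0
```

```bash
python3 st.py; python3 car.py
python3 - <<'E'
from h import *
c=cam("top");get_image("top")
for q in("red_center","yellow_center","carrier"):
    for r in regions_of("top",q)[:1]: print(q,round(r["score"],2),r["at"],r["mask"].sum(),toplane([r["at"][::-1]],80 if q!="carrier" else 40,c)[0].round())
E
```

```text
t 51.9167 p [ 553.4 -254.5  198.3] x [-0.092  0.996 -0.   ] y [0.996 0.092 0.012] z [ 0.012  0.001 -1.   ] F [-1.1 -0.5 -1.1] op 0.295 ff 29.967724978923798 q [-0.22  0.5   0.82  1.69 -0.41  1.12  0.82]
pred [[294.2, 377.6], [288.3, 194.3], [350.6, 193.9], [346.6, 377.0]]
221 orange cols 290 348 pred 289 350
258 orange cols 291 348 pred 290 349
294 orange cols None None pred 291 348
331 orange cols None None pred 293 348
359 orange cols 295 295 pred 294 347
red_center 0.64 [251.7, 415.5] 183 [ 565. -390.   80.]
```

Call:
{"op": "play_rows", "data": {"series": [[0,0.5,-1,-20,0,0,0],[0,0,0,-35,0,0,0],[0,0,0,-35,0,0,0],[0,0,0,-22,0,0,0],[0,0,0,-12,0,0,0],[0,0,0,-8,0,0,0],[0,0,0,-2,0,0,0],[0,0,0,-1,0,0,0],[0,0,0,0,0,0,0],[0,0,0,0,0,0,0]]}}

```text
clock: 53.0
eef_pos: [554.6, -256.7, 64.3]
tool_rot: [2.109, 2.314, 0.014]
force: [0.0, 0.6, 0.2]
opening: 0.296
finger_force: 30.0
```

Call:
{"op": "play_rows", "data": {"series": [[0,0,0,-1,0,0,0],[0,0,0,-1,0,0,0],[0,0,0,0,0,0,0],[0,0,0,0,0,0,0]]}}

```text
clock: 53.33
eef_pos: [554.3, -256.5, 61.5]
tool_rot: [2.11, 2.315, 0.014]
force: [0.0, -0.1, 3.7]
opening: 0.295
finger_force: 30.0
```

Call:
{"op": "play_rows", "data": {"series": [[0,0,0,-1,0,0,0],[0,0,0,0,0,0,0],[0,0,0,0,0,0,0]]}}

```text
clock: 53.58
eef_pos: [554.6, -256.8, 61.3]
tool_rot: [2.109, 2.315, 0.015]
force: [-2.4, 1.5, 17.8]
opening: 0.299
finger_force: 30.0
```

Call:
{"op": "play_rows", "data": {"series": [[50,0,0,0,0,0,0],[50,0,0,0,0,0,0],[50,0,0,0,0,0,0],[50,0,0,0,0,0,0],[50,0,0,5,0,0,0],[50,0,0,20,0,0,0],[50,0,0,35,0,0,0],[50,0,0,35,0,0,0],[50,0,0,35,0,0,0],[50,0,0,35,0,0,0],[50,0,0,20,0,0,0]]}}

```text
clock: 54.5
eef_pos: [554.4, -257.2, 249.2]
tool_rot: [2.109, 2.313, 0.015]
force: [1.4, -1.1, -0.3]
opening: 0.501
finger_force: 0.0
```

Call:
{"op": "play_rows", "data": {"series": [[50,15,10,0,0,0,0],[50,25,20,0,0,0,0],[50,25,20,0,0,0,0],[50,20,10,0,0,0,0],[50,10,0,0,0,0,0],[50,0,0,0,0,0,0],[50,0,0,0,0,0,0],[50,0,0,0,0,0,0]]}}

```text
clock: 55.17
eef_pos: [648.1, -197.2, 245.0]
tool_rot: [2.112, 2.314, 0.012]
force: [-0.5, -0.5, -0.5]
opening: 0.499
finger_force: 0.0
```

```bash
python3 st.py
python3 - <<'E'
from h import *
o=get_obs();im=save("wrist","w13.png");c=cam("wrist",o)
hsv=cv2.cvtColor(im,cv2.COLOR_RGB2HSV)
m=((hsv[...,0]>50)&(hsv[...,0]<80)&(hsv[...,1]>120)&(hsv[...,2]>30)).astype(np.uint8)
n,l,s,ce=cv2.connectedComponentsWithStats(m)
print([(s[i].tolist(),ce[i].round(1).tolist(),toplane([ce[i]],38,c)[0].round(1).tolist()) for i in range(1,n) if s[i,4]>40])
for r in regions_of("wrist","ready_top")[:2]: print(r["score"],r["at"],r["mask"].sum(),toplane([r["at"][::-1]],38,c)[0].round(1).tolist())
for q in("red_center","yellow_center","blue_center"):
    for r in regions_of("wrist",q)[:1]: print(q,round(r["score"],2),r["at"],r["mask"].sum(),toplane([r["at"][::-1]],110,c)[0].round())
cv2.imwrite("pics/w13c.png",cv2.convertScaleAbs(im[:,:,::-1],alpha=1.8))
E
```

```text
t 55.1667 p [ 648.1 -197.2  245. ] x [-0.091  0.996 -0.001] y [0.996 0.091 0.011] z [ 0.011  0.    -1.   ] F [-0.5 -0.5 -0.5] op 0.499 ff 0.0 q [-0.27  0.59  0.8   1.45 -0.44  1.27  0.67]
[]
0.96 [127.8, 330.9] 733 [652.9, -102.3, 38.0]
yellow_center 0.7 [7.5, 325.8] 458 [637. -12. 110.]
blue_center 0.92 [262.1, 227.8] 1596 [ 562. -238.  110.]
```

View pics/w13c.png

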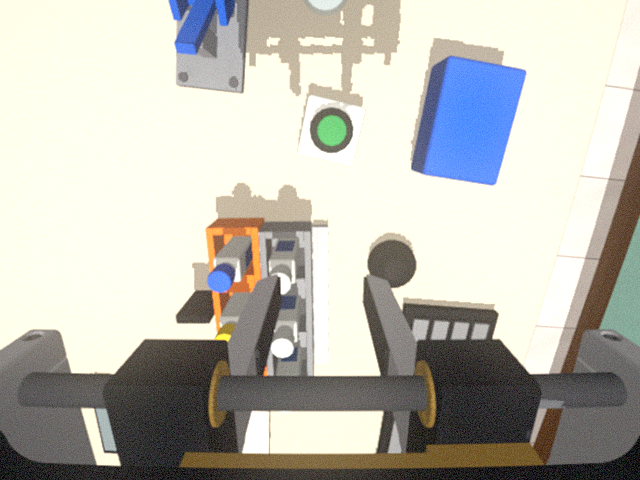

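Call:
{"op": "play_rows", "data": {"series": [[0,1,20,0,0,0,0],[0,2,30,0,0,0,0],[0,2,30,0,0,0,0],[0,1,13,-20,0,0,0],[0,0,0,-35,0,0,0],[0,0,0,-35,0,0,0],[0,0,0,-35,0,0,0],[0,0,0,-25,0,0,0],[0,0,0,-25,0,0,0],[0,0,0,-15,0,0,0],[0,0,0,0,0,0,0],[0,0,0,0,0,0,0]]}}

```text
clock: 56.42
eef_pos: [655.0, -103.8, 55.6]
tool_rot: [2.111, 2.315, 0.013]
force: [-0.5, -0.8, 0.4]
opening: 0.006
finger_force: 0.0
```

Call:
{"op": "play_rows", "data": {"series": [[0,0,0,-3,0,0,0],[0,0,0,-3,0,0,0],[0,0,0,-2,0,0,0],[0,0,0,-2,0,0,0],[0,0,0,0,0,0,0]]}}

```text
clock: 56.83
eef_pos: [655.9, -103.7, 46.3]
tool_rot: [2.109, 2.314, 0.015]
force: [1.5, -0.0, 10.1]
opening: 0.007
finger_force: 4.8
```

Call:
{"op": "play_rows", "data": {"series": [[0,0,0,-1,0,0,0],[0,0,0,-1,0,0,0],[0,0,0,0,0,0,0],[0,0,0,0,0,0,0]]}}

```text
clock: 57.17
eef_pos: [656.1, -103.8, 45.7]
tool_rot: [2.109, 2.314, 0.017]
force: [-7.4, 3.1, 32.8]
opening: 0.008
finger_force: 16.2
```

Call:
{"op": "play_rows", "data": {"series": [[0,0,0,5,0,0,0],[0,-3,0,6,0,0,0],[0,0,0,0,0,0,0],[0,0,0,-2,0,0,0],[0,0,0,0,0,0,0]]}}

```text
clock: 57.58
eef_pos: [651.7, -103.3, 51.6]
tool_rot: [2.11, 2.316, 0.013]
force: [-0.1, 0.6, 2.0]
opening: 0.006
finger_force: 0.9
```

Call:
{"op": "play_rows", "data": {"series": [[0,0,0,-2,0,0,0],[0,0,0,0,0,0,0],[0,0,0,0,0,0,0]]}}

```text
clock: 57.83
eef_pos: [651.8, -103.3, 49.8]
tool_rot: [2.111, 2.316, 0.013]
force: [-0.6, 1.1, 2.6]
opening: 0.005
finger_force: 1.4
```

Call:
{"op": "play_rows", "data": {"series": [[0,0,0,-2,0,0,0],[0,0,0,0,0,0,0],[0,0,0,0,0,0,0]]}}

```text
clock: 58.08
eef_pos: [651.9, -103.4, 48.0]
tool_rot: [2.11, 2.316, 0.013]
force: [-0.7, 2.4, 3.9]
opening: 0.004
finger_force: 1.9
```

Call:
{"op": "play_rows", "data": {"series": [[0,0,0,-2,0,0,0],[0,0,0,0,0,0,0],[0,0,0,0,0,0,0]]}}

```text
clock: 58.33
eef_pos: [652.0, -103.4, 46.3]
tool_rot: [2.11, 2.316, 0.013]
force: [-2.4, 1.6, 7.9]
opening: 0.004
finger_force: 3.8
```

Call:
{"op": "play_rows", "data": {"series": [[0,0,0,-2,0,0,0],[0,0,0,0,0,0,0],[0,0,0,0,0,0,0]]}}

```text
clock: 58.58
eef_pos: [652.2, -103.5, 45.8]
tool_rot: [2.11, 2.315, 0.015]
force: [-12.0, 4.2, 30.9]
opening: 0.001
finger_force: 15.8
```

Call:
{"op": "play_rows", "data": {"series": [[0,0,0,5,0,0,0],[0,0,0,15,0,0,0],[0,0,0,30,0,0,0],[0,0,0,35,0,0,0],[0,0,0,35,0,0,0],[0,-20,20,35,0,0,0],[0,-25,30,30,0,0,0],[0,-25,30,0,0,0,0],[0,-25,30,0,0,0,0],[0,0,0,0,0,0,0],[0,0,0,0,0,0,0],[0,0,0,0,0,0,0]]}}

```text
clock: 59.58
eef_pos: [562.5, 0.2, 222.5]
tool_rot: [2.11, 2.315, 0.014]
force: [0.1, -0.8, 0.5]
opening: 0.004
finger_force: 0.0
```

```bash
python3 st.py; python3 car.py
python3 - <<'E'
from h import *
a=np.radians(5.35);u=np.array([np.cos(a),np.sin(a)]);v=np.array([-u[1],u[0]]);C=np.array([561,-327.5])
for n in("scene","top"):
    c=cam(n);im=save(n,n+"_end.png");hsv=cv2.cvtColor(im,cv2.COLOR_RGB2HSV)
    for q,k,h in(("red",-72,(172,6)),("yellow",0,(20,34)),("blue",72,(105,125))):
        p=proj([[*(C+k*v),115]],c)[0]; x,y=p.astype(int); w=hsv[y-7:y+8,x-7:x+8].astype(int)
        H=w[...,0]; m=((H>=h[0])|(H<=h[1]) if h[0]>h[1] else (H>=h[0])&(H<=h[1]))&(w[...,1]>110)
        ij=np.argwhere(m); print(n,q,"pred cap px",p.round(1),"found",(ij.mean(0)[::-1]+[x-7,y-7]).round(1) if len(ij) else None,len(ij))
E
```

```text
t 59.5833 p [5.625e+02 2.000e-01 2.225e+02] x [-0.093  0.996 -0.001] y [0.996 0.093 0.013] z [ 0.013  0.    -1.   ] F [ 0.1 -0.8  0.5] op 0.004 ff 0.0 q [-0.73  0.38  0.86  1.79 -0.32  1.11  0.33]
pred [[277.4, 510.7], [269.9, 393.1], [318.0, 392.7], [318.8, 510.3]]
410 orange cols None None pred 271 318
434 orange cols None None pred 273 318
457 orange cols None None pred 274 318
scene red pred cap px [189.9 280.7] found [191.4 281.5] 97
scene yellow pred cap px [218.3 265.1] found [219.3 265.9] 115
scene blue pred cap px [245.4 250.3] found [245.7 251.9] 74
top red pred cap px [421.2 248.6] found [420.4 247.8] 52
top yellow pred cap px [396.8 250.4] found [395.7 249.8] 59
top blue pred cap px [372.2 252.3] found [372.1 251.6] 44
```

All three caps are where upright bottles should show them, in both fixed cameras. Handing in.

```bash
python3 -c "
from cell import *
print(finish_job())"
```

```text
the job is handed in; nothing more can be done
None
```

I pushed the carrier flush, stood the red, yellow and blue bottles upright in the orange carrier via the cradle, pressed the green button and handed in the job at about 60 s; the system gave no verdict.

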